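# Change the lamps on the LED burn-in rail

### The arm

A 6-joint arm with a two-finger parallel gripper is mounted at the origin on the work surface. World frame = base frame: x ahead of the robot, y to its left, z up, the work surface at z = 0. Lengths are in mm, angles in rad, forces in N, time in s.
With the tool pointing down it reaches from about 250 to 725 mm from the base axis. Payload 9.7 kg.
Tool frame: the origin (TCP) lies midway between the tips of the shut fingers; the grasp point (between the pads) lies 19 mm behind it; z points along the fingers, x is the direction in which the jaws open and shut, and the axes are right-handed (so a half turn about z gives the same grasp; the last joint's range is limited). The gripper opens to 85 mm and grips with 20 to 120 N. Pads are 22 mm wide; open, the fingers measure 114 mm over their backs; the gripper's body (76 mm by 85 mm) begins 54 mm behind the grasp point. The pads swing forward as they close: fully open they stand 13 mm farther back than shut.
Start: joints at [1.186, 0.087, 0.176, 1.66, 0, 1.571], TCP at [206.453, 509.779, 231.284] pointing down, gripper open.
Joint ranges: [-3.13, 3.13], [-0.85, 1.81], [-1.15, 1.24], [-2.2, 2.28], [-1.44, 1.52], [-3.14, 3.14]. Speed limits (rad/s): [2.22, 2.22, 2.57, 3.14, 3.14, 3.14].

### API

Orientations are given as a rotation vector (axis times angle).
In Python, from rig import env gives the robot as it stands.
- The arm moves only by the tool step_arm, never from a script. Its argument "series" is a list of rows, each an object of numbers: "grip": the closure, from -1 (fully open) to 1 (shut), so that 0 is half open; "tx", "ty", "tz": the shift along the world's x, y, z in m; "wx", "wy", "wz": the turn, a rotation vector about the world's x, y, z in rad. In form: [{"grip": .., "tx": .., "ty": .., "tz": .., "wx": .., "wy": .., "wz": ..}, ...]. A call has 1 to 12 rows; each row shifts and turns the commanded pose from where the row before left it; what a row does not reach is not made up. A row lasts 1/12 s, in which the tool goes at most 41.7 mm and 7.16 degrees, less where a joint would pass 70% of its speed; a pose out of reach is approached as far as the arm can. A call with a gripper value outside its range is refused whole. The fingers move at their own pace and stop on an object; "newtons" is the grip in N (left out, the last holds). Time passes only in rows, so rows that do not move let the fingers close. It gives the time, the measured TCP pose, the force and the opening at its end, in the units of the state.
- env.get_obs(): the state, without advancing time (a new reading comes with each control period).
- env.grab_frame(name): name is "side" or "top" or "wrist"; returns a dict with "frame" (400x640x3 uint8, red, green, blue), "z_map" (400x640 float32, mm along the optical axis (not along the pixel's ray), 0 where there is no reading), "fx", "fy", "cx", "cy" (pixels), "k1" (the pictures are not rectified: a ray, as slopes to the right and down, at radius r is drawn at 1 + k1 r^2 times it, then the intrinsics apply), "rvec" (rotation vector, rad) and "tvec" (3), from world to camera coordinates, as OpenCV has them; the wrist camera has in their place "T_tool_cam" (4x4, takes a point from camera to tool coordinates, whose origin is the TCP and whose axes are the tool frame's). Camera axes: x right, y down, z forward; pixel columns grow to the right and rows downward; lengths in mm; the calibration is good to about 2 mm. A picture is of the moment at which its call begins: read the wrist's pose just before it.
- env.finish_job(): hands the job in, once; it reports no verdict.
The state is a dict: "t": time; "q": joint angles; "joint_velocities": joint speeds; "effort": joint torques, N m; "position": TCP position; "tool_rot": TCP orientation; "force": force on the tool from outside, world axes, zero at the start; "torque": the same for the moment, N m; "gripper_width": finger opening in mm.
Only numpy, scipy, OpenCV 4.12 (cv2) and the standard library are available. Lean on these libraries where they do the work, as an engineer would, in place of code of your own. Each camera call takes 0.05 s, during which the arm holds its last target. There are 200 camera calls.

### The job

Turn the burn-in rail's rotary switch off first. Then pull out every spent tube that is clipped in the rail and lay it flat in the grey reject tray, and press every new tube lying on the bench broadside down into an empty clip place of the rail until it snaps fully home at both ends, one tube to a place (any order, any place). Finally turn the switch back on past its click; never touch a tube while the switch is on, and leave the other things on the bench where they are.

Things in the scene. Friction and masses are not known exactly. Their poses are not given: they have to be found in the camera images.
- RAIL: fixed rail: two aluminium bars along its y (20 x 310 mm, tops 22 mm above the table) at x = -45 and +45 mm, joined only by 12 mm high end ties, bare table between. Each of 4 places has one upward-opening clip on each bar: two sprung steel jaws (12 mm wide along x, tops 44.5 mm above the table, 12 mm mouth) that a tube pushes apart. Origin on the table under its centre, z up; yaw varies.
- SLOT1 (a point): clip place 1 of 4 (65 mm pitch along the rail's y): where a tube's centre lies when snapped home, 34 mm above the table; axes as the rail's, tube along x. A tube resting on the closed jaws is about 13 mm higher. Pressing home takes about 9 to 16 N straight down at its middle, pulling out as much straight up. Fingers fit between the bars (70 mm clear).
- SLOT2 (a point): clip place 2 of 4 (65 mm pitch along the rail's y): where a tube's centre lies when snapped home, 34 mm above the table; axes as the rail's, tube along x. A tube resting on the closed jaws is about 13 mm higher. Pressing home takes about 9 to 16 N straight down at its middle, pulling out as much straight up. Fingers fit between the bars (70 mm clear).
- SLOT3 (a point): clip place 3 of 4 (65 mm pitch along the rail's y): where a tube's centre lies when snapped home, 34 mm above the table; axes as the rail's, tube along x. A tube resting on the closed jaws is about 13 mm higher. Pressing home takes about 9 to 16 N straight down at its middle, pulling out as much straight up. Fingers fit between the bars (70 mm clear).
- SLOT4 (a point): clip place 4 of 4 (65 mm pitch along the rail's y): where a tube's centre lies when snapped home, 34 mm above the table; axes as the rail's, tube along x. A tube resting on the closed jaws is about 13 mm higher. Pressing home takes about 9 to 16 N straight down at its middle, pulling out as much straight up. Fingers fit between the bars (70 mm clear).
- NEW1: new tube, loose on the bench: an LED tube lamp: white round rod 16 mm in diameter and 150 mm long over all, with a square aluminium cap (20 x 20 x 12 mm, not rolling) on each end; 70 g (+-30 %). Origin at its centre, x along the tube; the two ends are alike. Centre 10 mm above the table when lying. May be absent (None).
- NEW2: new tube, loose on the bench: an LED tube lamp: white round rod 16 mm in diameter and 150 mm long over all, with a square aluminium cap (20 x 20 x 12 mm, not rolling) on each end; 70 g (+-30 %). Origin at its centre, x along the tube; the two ends are alike. Centre 10 mm above the table when lying. May be absent (None).
- NEW3: new tube, loose on the bench: an LED tube lamp: white round rod 16 mm in diameter and 150 mm long over all, with a square aluminium cap (20 x 20 x 12 mm, not rolling) on each end; 70 g (+-30 %). Origin at its centre, x along the tube; the two ends are alike. Centre 10 mm above the table when lying. May be absent (None).
- NEW4: new tube, loose on the bench: an LED tube lamp: white round rod 16 mm in diameter and 150 mm long over all, with a square aluminium cap (20 x 20 x 12 mm, not rolling) on each end; 70 g (+-30 %). Origin at its centre, x along the tube; the two ends are alike. Centre 10 mm above the table when lying. May be absent (None).
- SPENT1: spent tube, clipped in place 1 of the rail at the start: an LED tube lamp: white round rod 16 mm in diameter and 150 mm long over all, with a square aluminium cap (20 x 20 x 12 mm, not rolling) on each end; 70 g (+-30 %). Origin at its centre, x along the tube; the two ends are alike. May be absent (None).
- SPENT2: spent tube, clipped in place 2 of the rail at the start: an LED tube lamp: white round rod 16 mm in diameter and 150 mm long over all, with a square aluminium cap (20 x 20 x 12 mm, not rolling) on each end; 70 g (+-30 %). Origin at its centre, x along the tube; the two ends are alike. May be absent (None).
- SPENT3: spent tube, clipped in place 3 of the rail at the start: an LED tube lamp: white round rod 16 mm in diameter and 150 mm long over all, with a square aluminium cap (20 x 20 x 12 mm, not rolling) on each end; 70 g (+-30 %). Origin at its centre, x along the tube; the two ends are alike. May be absent (None).
- SPENT4: spent tube, clipped in place 4 of the rail at the start: an LED tube lamp: white round rod 16 mm in diameter and 150 mm long over all, with a square aluminium cap (20 x 20 x 12 mm, not rolling) on each end; 70 g (+-30 %). Origin at its centre, x along the tube; the two ends are alike. May be absent (None).
- TRAY: fixed grey open reject tray 200 (x) x 130 (y) x 30 mm high, walls 4 mm, floor 5 mm or less; origin under its centre, z up; room for two tubes side by side along its x.
- KNOB (a joint): angle of the rotary switch, rad: rests at 0 = on and 1.05 = off (60 degrees anticlockwise from on, seen from above), with an over-centre spring between: the resistance (0.2 N m at most) tips over half way (0.52), then the knob snaps to the nearer rest by itself. Starts on.
- KNOB_GRIP (a point): the switch's black bar grip: 60 mm long, 14 mm thick, 32 mm high; this point on its axis is 10 mm below its top, 20 mm above the 52 mm disc it stands on, 81 mm above the table. z up, x along the bar; turns with the knob. It sits on a fixed grey box 90 x 90 x 50 mm.
- TAPE: bystander: black tape roll, 60 mm across, 24 mm high, lying flat; origin at its underside's centre, z up; leave alone.
- DRIVER: bystander: screwdriver lying on the bench, about 215 mm; origin on its underside; leave alone.
- CAN: bystander: aluminium can, 56 mm across, 110 mm high; origin at its underside's centre, z up; leave alone.
Not all that is in view belongs to the job. Leave any pink look-alike of the TRAY alone.

How it is judged (in metres and radians):
On the way, in this order (a step that is already met when the one before it is completed fails the run):
1. the switch is turned off (knob above 0.9 rad), before tubes are handled (value of joint KNOB above 0.9 rad), for 0.2 s.
2. with the switch off, every spent tube lies in the tray and every new tube is snapped home in a clip place, let go (z of NEW1 in the frame of RAIL between 0.03 and 0.038 m and angle between the x axis of each of NEW1, NEW2, NEW3, NEW4 and the x axis of RAIL, either way round below 0.06 rad and (distance between NEW1 and SLOT1 below 0.013 m or distance between NEW1 and SLOT2 below 0.013 m or distance between NEW1 and SLOT3 below 0.013 m or distance between NEW1 and SLOT4 below 0.013 m) and z of NEW2 in the frame of RAIL between 0.03 and 0.038 m and (distance between NEW2 and SLOT1 below 0.013 m or distance between NEW2 and SLOT2 below 0.013 m or distance between NEW2 and SLOT3 below 0.013 m or distance between NEW2 and SLOT4 below 0.013 m) and z of NEW3 in the frame of RAIL between 0.03 and 0.038 m and (distance between NEW3 and SLOT1 below 0.013 m or distance between NEW3 and SLOT2 below 0.013 m or distance between NEW3 and SLOT3 below 0.013 m or distance between NEW3 and SLOT4 below 0.013 m) and z of NEW4 in the frame of RAIL between 0.03 and 0.038 m and (distance between NEW4 and SLOT1 below 0.013 m or distance between NEW4 and SLOT2 below 0.013 m or distance between NEW4 and SLOT3 below 0.013 m or distance between NEW4 and SLOT4 below 0.013 m) and x of SPENT1 in the frame of TRAY between -0.1 and 0.1 m and y of SPENT1 in the frame of TRAY between -0.065 and 0.065 m and z of SPENT1 in the frame of TRAY between 0 and 0.045 m and angle between each of SPENT1, SPENT2, SPENT3, SPENT4's own x axis and vertical above 1.25 rad and x of SPENT2 in the frame of TRAY between -0.1 and 0.1 m and y of SPENT2 in the frame of TRAY between -0.065 and 0.065 m and z of SPENT2 in the frame of TRAY between 0 and 0.045 m and x of SPENT3 in the frame of TRAY between -0.1 and 0.1 m and y of SPENT3 in the frame of TRAY between -0.065 and 0.065 m and z of SPENT3 in the frame of TRAY between 0 and 0.045 m and x of SPENT4 in the frame of TRAY between -0.1 and 0.1 m and y of SPENT4 in the frame of TRAY between -0.065 and 0.065 m and z of SPENT4 in the frame of TRAY between 0 and 0.045 m and value of joint KNOB above 0.9 rad and contact force between the fingers and NEW1 below 0.3 N and contact force between the fingers and NEW2 below 0.3 N and contact force between the fingers and NEW3 below 0.3 N and contact force between the fingers and NEW4 below 0.3 N and contact force between the fingers and SPENT1 below 0.3 N and contact force between the fingers and SPENT2 below 0.3 N and contact force between the fingers and SPENT3 below 0.3 N and contact force between the fingers and SPENT4 below 0.3 N), for 0.2 s.
3. the switch is turned on again, past its click (knob below 0.15 rad) (value of joint KNOB below 0.15 rad), for 0.2 s.
At the end, for the whole second after the job is handed in: Switch rests on (under 0.15 rad); each new tube snapped home in a place (centre within 4 mm in height and 13 mm in all of its point, 0.06 rad in angle); each spent tube in the tray (centre within the walls, below 45 mm, within 18 degrees of level); all at rest (z of NEW1 in the frame of RAIL between 0.03 and 0.038 m and angle between the x axis of each of NEW1, NEW2, NEW3, NEW4 and the x axis of RAIL, either way round below 0.06 rad and (distance between NEW1 and SLOT1 below 0.013 m or distance between NEW1 and SLOT2 below 0.013 m or distance between NEW1 and SLOT3 below 0.013 m or distance between NEW1 and SLOT4 below 0.013 m) and z of NEW2 in the frame of RAIL between 0.03 and 0.038 m and (distance between NEW2 and SLOT1 below 0.013 m or distance between NEW2 and SLOT2 below 0.013 m or distance between NEW2 and SLOT3 below 0.013 m or distance between NEW2 and SLOT4 below 0.013 m) and z of NEW3 in the frame of RAIL between 0.03 and 0.038 m and (distance between NEW3 and SLOT1 below 0.013 m or distance between NEW3 and SLOT2 below 0.013 m or distance between NEW3 and SLOT3 below 0.013 m or distance between NEW3 and SLOT4 below 0.013 m) and z of NEW4 in the frame of RAIL between 0.03 and 0.038 m and (distance between NEW4 and SLOT1 below 0.013 m or distance between NEW4 and SLOT2 below 0.013 m or distance between NEW4 and SLOT3 below 0.013 m or distance between NEW4 and SLOT4 below 0.013 m) and x of SPENT1 in the frame of TRAY between -0.1 and 0.1 m and y of SPENT1 in the frame of TRAY between -0.065 and 0.065 m and z of SPENT1 in the frame of TRAY between 0 and 0.045 m and angle between each of SPENT1, SPENT2, SPENT3, SPENT4's own x axis and vertical above 1.25 rad and x of SPENT2 in the frame of TRAY between -0.1 and 0.1 m and y of SPENT2 in the frame of TRAY between -0.065 and 0.065 m and z of SPENT2 in the frame of TRAY between 0 and 0.045 m and x of SPENT3 in the frame of TRAY between -0.1 and 0.1 m and y of SPENT3 in the frame of TRAY between -0.065 and 0.065 m and z of SPENT3 in the frame of TRAY between 0 and 0.045 m and x of SPENT4 in the frame of TRAY between -0.1 and 0.1 m and y of SPENT4 in the frame of TRAY between -0.065 and 0.065 m and z of SPENT4 in the frame of TRAY between 0 and 0.045 m and linear speed of each of NEW1, NEW2, NEW3, NEW4, SPENT1, SPENT2, SPENT3, SPENT4 below 0.02 m/s and value of joint KNOB below 0.15 rad); the robot touches nothing.
It fails at once if a finger touches a tube while the switch is on (knob on the on side of half way) (value of joint KNOB below 0.5 rad and (contact force between the fingers and NEW1 above 0.5 N or contact force between the fingers and NEW2 above 0.5 N or contact force between the fingers and NEW3 above 0.5 N or contact force between the fingers and NEW4 above 0.5 N or contact force between the fingers and SPENT1 above 0.5 N or contact force between the fingers and SPENT2 above 0.5 N or contact force between the fingers and SPENT3 above 0.5 N or contact force between the fingers and SPENT4 above 0.5 N)).
It fails at once if a bystander is moved more than 60 mm, or the can tipped over (distance of any of TAPE, DRIVER, CAN from where it was at the start of the episode above 0.06 m or angle between CAN's own z axis and vertical above 0.6 rad).
Of NEW1, NEW2, NEW3, NEW4 only 3 to 4 are there at a start; the rules pass over those that are not, and their reading is None.
Of SPENT1, SPENT2, SPENT3, SPENT4 only 1 to 2 are there at a start; the rules pass over those that are not, and their reading is None.
At some moment in a run one of NEW1, NEW2, NEW3, NEW4 may be knocked a few centimetres aside while the robot is not near it.
Once in a run the grip may slacken for a moment while it holds something.
It also fails if it takes over 210 s, if anything falls off the work surface, if the arm or the gripper's body presses on something with over 40 N, if the wrist force passes 120 N, or if a joint passes its speed limit or range.

## Working session

There is one attempt and no reset: what is moved stays moved. The work goes in short steps, Python scripts to look and compute and a tool call to move; the robot and the scene stay as the last step left them, time stands still between calls to the robot, and variables do not carry over. Pictures are saved under pics/ and viewed, about 12 in all and at most 16, crops included, and the job is handed in when it is done.

Besides the shell and the picture viewer there is one more tool, called after "Request:" as name(argument=value, ...), one argument or row to a line, values as JSON. step_arm: Moves the arm, as the interface text tells. Its arguments: {"type":"object","properties":{"series":{"type":"array","items":{"type":"object","properties":{"grip":{"type":"number"},"tx":{"type":"number"},"ty":{"type":"number"},"tz":{"type":"number"},"wx":{"type":"number"},"wy":{"type":"number"},"wz":{"type":"number"}}}},"newtons":{"type":"number"}},"required":["series"]}

```bash
ls; mkdir -p pics; cat > h.py <<'E'
import numpy as np, cv2
from scipy.spatial.transform import Rotation as R
from rig import env
def grab(n):
    o=env.get_obs(); f=env.grab_frame(n)
    if n=="wrist":
        T=np.eye(4);T[:3,:3]=R.from_rotvec(o["tool_rot"]).as_matrix();T[:3,3]=o["position"]
        f["C2W"]=T@np.array(f["T_tool_cam"])
    else:
        W=np.eye(4);W[:3,:3]=R.from_rotvec(np.ravel(f["rvec"])).as_matrix();W[:3,3]=np.ravel(f["tvec"])
        f["C2W"]=np.linalg.inv(W)
    return f
def rays(f,uv):
    uv=np.asarray(uv,float).reshape(-1,2)
    d=np.c_[(uv[:,0]-f["cx"])/f["fx"],(uv[:,1]-f["cy"])/f["fy"]];s=d.copy()
    for _ in range(15): s=d/(1+f["k1"]*(s**2).sum(1,keepdims=True))
    return np.c_[s,np.ones(len(s))]
def plane(f,uv,z):
    r=rays(f,uv)@f["C2W"][:3,:3].T; o=f["C2W"][:3,3]
    return o+r*((z-o[2])/r[:,2])[:,None]
def cloud(f):
    h,w=f["z_map"].shape; u,v=np.meshgrid(np.arange(w),np.arange(h))
    r=rays(f,np.c_[u.ravel(),v.ravel()])*f["z_map"].reshape(-1,1)
    return (r@f["C2W"][:3,:3].T+f["C2W"][:3,3]).reshape(h,w,3)
def save(n,img): cv2.imwrite("pics/"+n+".png",cv2.cvtColor(np.ascontiguousarray(img),cv2.COLOR_RGB2BGR))
E
python3 - <<'E'
from h import *
for n in ("top","side"):
    f=grab(n); save(n+"0",f["frame"]); np.savez("pics/"+n+"0.npz",**f)
    print(n,f["C2W"][:3,3],f["C2W"][:3,2],f["fx"],f["k1"])
print(env.get_obs())
E
```

```text
pics
top [ 403.76009999    9.93837838 1056.70573819] [ 0.05474363 -0.02329635 -0.99822864] 395.2068399984204 -0.02339076244021099
side [424.5503145  977.68222867 840.02023828] [ 0.05124443 -0.78678073 -0.61510169] 421.832152062932 -0.07212255483119817
{'t': 0.1, 'q': array([ 1.18599478e+00,  8.74138960e-02,  1.75237437e-01,  1.65979133e+00,
       -8.81182476e-06,  1.57075239e+00]), 'joint_velocities': array([ 9.76849963e-05, -1.56033674e-03,  3.55303286e-03, -7.54837539e-05,
       -1.10889571e-04, -1.58519904e-03]), 'effort': array([ 6.32262836e-04, -5.21562839e+01,  4.65655124e+01,  1.59118522e-02,
        6.64218828e-05, -4.86679915e-05]), 'position': array([206.38628185, 509.60038601, 230.66145983]), 'tool_rot': array([ 2.60463859e+00,  1.75536354e+00, -1.51793162e-03]), 'force': array([-0.00667948, -0.02637592, -0.16463839]), 'torque': array([-0.00154703,  0.00777868, -0.00351486]), 'gripper_width': 85.42642571166706}
```

View pics/top0.png

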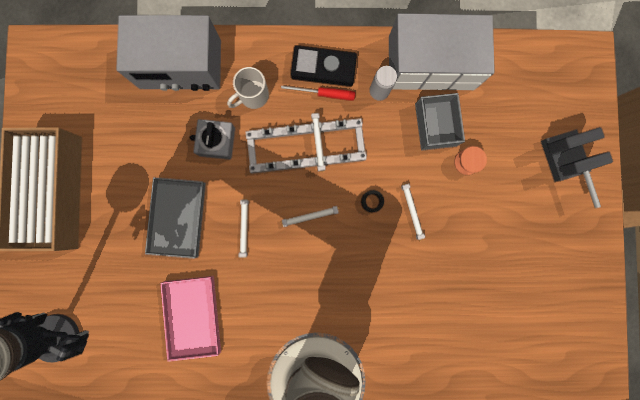

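View pics/side0.png

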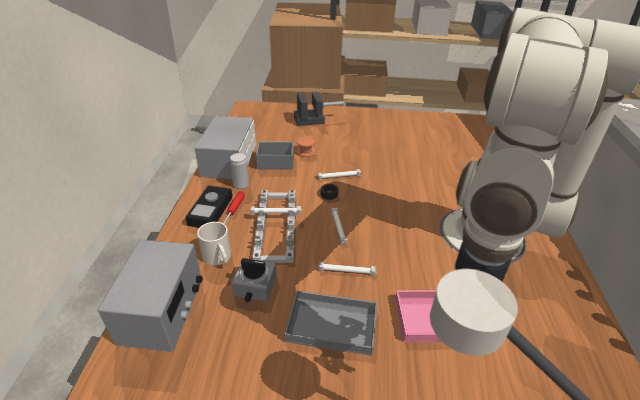

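Top view: the rail is at (307,143) with one spent tube at (318,140), and the knob box is at (213,137). Rods lie at (243,228), (310,216, which looks grey or shadowed) and (413,211). Grey containers are at (176,218), about 200x130, and a small bin at (441,121). The pink tray is at (190,318). I'll measure these and enlarge the rods, tray and knob.

```bash
python3 - <<'E'
from h import *
f=dict(np.load("pics/top0.npz")); P=cloud(f); im=f["frame"]
hsv=cv2.cvtColor(im,cv2.COLOR_RGB2HSV)
def rect(pts): 
    (c,s,a)=cv2.minAreaRect(pts.astype(np.float32)); return np.round(c,1),np.round(s,1),round(a,1)
S=hsv[...,1]
def comp(box,m,name):
    u0,v0,u1,v1=box; mm=np.zeros(m.shape,bool); mm[v0:v1,u0:u1]=m[v0:v1,u0:u1]
    p=P[mm]; n,l,st,_=cv2.connectedComponentsWithStats(mm.astype(np.uint8))
    k=1+st[1:,4].argmax(); p=P[l==k]; z=np.median(p[:,2])
    ys,xs=np.where(l==k); print(name,"n",len(p),"z med %.1f"%z,"p5/95",np.percentile(p[:,2],[5,95]).round(1),"rect",*rect(p[:,:2]),"rgb",im[l==k].mean(0).round())
    return l==k
for nm,b in dict(A=(228,190,258,265),B=(275,198,345,232),C=(395,175,435,245)).items():
    m=comp(b,S<90,nm)
    ys,xs=np.where(m); pts=plane(f,np.c_[xs,ys],18); print("  ray",*rect(pts[:,:2]))
comp((140,170,210,265),(S<90),"tray"); comp((410,85,470,155),(S<90),"bin")
H=P[...,2]
comp((185,105,245,165),(H>40)&(H<60),"box50");comp((185,105,245,165),(H>75),"knobtop")
comp((235,105,380,180),(H>15)&(H<60),"rail"); comp((235,105,380,180),(H>17)&(H<27),"bars");
m=comp((295,100,340,180),(H>32)&(S<60),"spent")
s=dict(np.load("pics/side0.npz"))["frame"]
a=cv2.resize(im[95:270,140:440],None,fx=2.6,fy=2.6,interpolation=3); save("crop1",a[:, :800])
a=cv2.resize(s[140:360,225:385],None,fx=2.7,fy=2.7,interpolation=3); save("crop2",a)
E
```

```text
A n 404 z med 16.6 p5/95 [ 0.7 21.4] rect [399.7 106.3] [192.4 151.5] 88.5 rgb [203. 194. 182.]
  ray [402.1 191.8] [ 21.2 149.3] 88.5
B n 384 z med 16.1 p5/95 [-0.2 21. ] rect [424.5  14.4] [ 42.4 150.5] 14.6 rgb [141. 132. 122.]
  ray [434.6  17.5] [ 20.5 149.7] 14.3
C n 391 z med 16.3 p5/95 [ 0.4 21.1] rect [ 413.1 -133.9] [153.4 282.4] 15.4 rgb [209. 200. 189.]
  ray [ 447.  -255.2] [151.   23.5] 15.8
tray n 4118 z med 4.8 p5/95 [ 1.2 30. ] rect [419.4 226.8] [434.8 206.3] 85.5 rgb [91. 90. 87.]
bin n 2327 z med 9.9 p5/95 [ 1.7 59.6] rect [ 557.8 -220.9] [160.  531.5] 50.5 rgb [97. 95. 92.]
box50 n 886 z med 50.2 p5/95 [45.9 57.1] rect [635.1 267.7] [89.4 90.9] 83.9 rgb [101.  97.  95.]
knobtop n 173 z med 89.9 p5/95 [79.2 94.3] rect [519.  155.5] [367.9  50.2] 43.9 rgb [33. 32. 31.]
rail n 2152 z med 22.7 p5/95 [18.3 44.3] rect [622.9  29.6] [158.1 309.8] 6.6 rgb [163. 155. 148.]
bars n 460 z med 21.7 p5/95 [18.4 25.8] rect [658.6  99. ] [ 21.3 180. ] 6.7 rgb [164. 156. 150.]
spent n 388 z med 41.3 p5/95 [36.7 45.4] rect [553.9  -3.9] [299.9  32.5] 0.9 rgb [210. 204. 193.]
```

View pics/crop1.png

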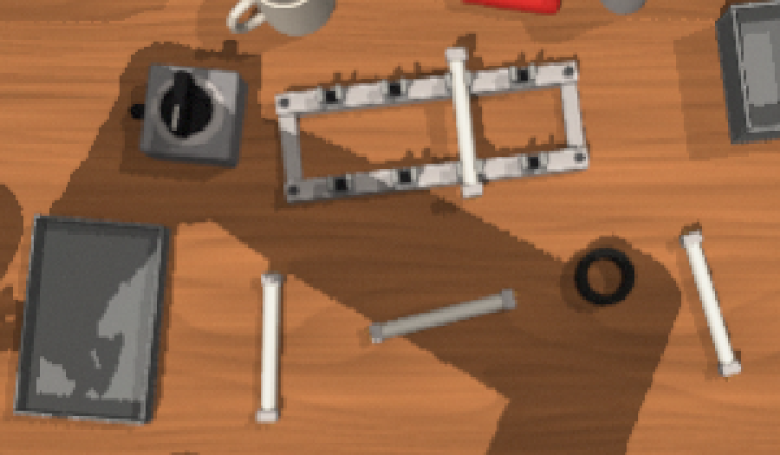

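View pics/crop2.png

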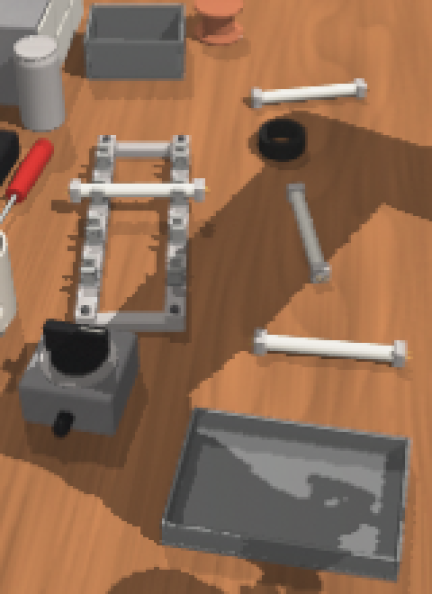

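A, B and C are all capped tubes (B is only in the arm's shadow). There is one spent tube in the rail. TRAY is the grey one at (176,218), about 200x130, not the small bin or the pink one. Now I'll measure the knob, rail, spent tube and tray properly.

```bash
python3 - <<'E'
from h import *
f=dict(np.load("pics/top0.npz")); P=cloud(f); H=P[...,2]; X=P[...,0];Y=P[...,1]
near=lambda x,y,r:np.hypot(X-x,Y-y)<r
def rect(p): c,s,a=cv2.minAreaRect(p[:,:2].astype(np.float32)); return np.round(c,1),np.round(s,1),round(a,1)
p=P[near(635,268,45)&(H>84)&(H<100)]; print("bar",len(p),p.mean(0).round(1),rect(p), np.percentile(p[:,2],[5,50,95]))
p=P[near(635,268,60)&(H>46)&(H<54)]; print("box",rect(p))
# rail frame
a=np.deg2rad(6.6); c=np.array([622.9,29.6]); ex=np.array([np.cos(a),np.sin(a)]);ey=np.array([-np.sin(a),np.cos(a)])
q=P[...,:2]-c; rx=q@ex; ry=q@ey
m=(abs(rx)<90)&(abs(ry)<165)
t=m&(H>17)&(H<27)
for s in(-1,1):
    k=t&(rx*s>25)&(rx*s<70); l=np.polyfit(ry[k],rx[k],1); print("bar",s,l,np.percentile(rx[k],[2,98]),np.percentile(ry[k],[1,99]))
j=m&(H>40)&(H<48)
for yy in(-97.5,-32.5,32.5,97.5):
  for s in(-1,1):
    k=j&(abs(ry-yy)<25)&(abs(rx-45*s)<18); print("jaw",yy,s,k.sum(),rx[k].mean().round(1),ry[k].mean().round(1))
hsv=cv2.cvtColor(f["frame"],cv2.COLOR_RGB2HSV)
k=m&(H>30)&(hsv[...,1]<60)&(abs(rx)<30);print("spent mid",k.sum(),ry[k].mean(),np.percentile(H[k],90)); 
k=m&(abs(rx)>66)&(H>25);print("caps",np.percentile(rx[k],[1,99]),P[k&(rx<0)].mean(0),P[k&(rx>0)].mean(0))
# tray rim
k=near(425,365,140)&(H>24)&(H<34); print("tray rim",k.sum(),rect(P[k]))
E
```

```text
bar 145 [634.5 266.1  90.2] (array([635.2, 266.8]), array([14.9, 59.9]), 84.2) [86.73560388 90.28957831 93.94567592]
box (array([634.8, 267.3]), array([87.9, 90.4]), 84.8)
bar -1 [-2.19663473e-03 -4.71784905e+01] [-56.3468906  -36.77524338] [-152.64498667  151.96185744]
bar 1 [-2.42015534e-03  4.27166404e+01] [33.6516999  53.45113365] [-152.78749489  152.08452907]
jaw -97.5 -1 28 -46.4 -97.0
jaw -97.5 1 25 43.2 -99.6
jaw -32.5 -1 74 -45.7 -32.3
jaw -32.5 1 70 44.8 -32.6
jaw 32.5 -1 27 -46.5 32.5
jaw 32.5 1 28 43.9 33.6
jaw 97.5 -1 27 -46.8 97.1
jaw 97.5 1 21 43.7 96.7
spent mid 129 -33.19426811066863 42.757361560766434
caps [-78.52129998  77.81164252] [555.30813393 -11.11895279  40.46294216] [696.83507854   5.52391446  42.89775579]
tray rim 490 (array([431. , 369.1]), array([132.9, 198.6]), 85.0)
```

Request:
step_arm(
  series=[
    {"grip": -0.3, "tx": 0.033, "ty": -0.019, "wz": 0.0236},
    {"tx": 0.033, "ty": -0.019, "wz": 0.0236},
    {"tx": 0.033, "ty": -0.019, "wz": 0.0236},
    {"tx": 0.033, "ty": -0.019, "wz": 0.0236},
    {"tx": 0.033, "ty": -0.019, "wz": 0.0236},
    {"tx": 0.033, "ty": -0.019, "wz": 0.0236},
    {"tx": 0.033, "ty": -0.019, "wz": 0.0236},
    {"tx": 0.033, "ty": -0.019, "wz": 0.0236},
    {"tx": 0.033, "ty": -0.019, "wz": 0.0236},
    {"tx": 0.033, "ty": -0.019, "wz": 0.0236},
    {"tx": 0.033, "ty": -0.019, "wz": 0.0236},
    {"tx": 0.033, "ty": -0.019, "wz": 0.0236},
  ],
)

```text
schema error: expected keys grip, tx, ty, tz, wx, wy, wz
```

```bash
cat >> h.py <<'E'
def where():
    o=env.get_obs(); m=R.from_rotvec(o["tool_rot"]).as_matrix()
    print("t%.1f"%o["t"],o["position"].round(1),"th %.3f"%np.arctan2(m[1,0],m[0,0]),"tz",m[:,2].round(3),"q6 %.2f"%o["q"][5],"w %.1f"%o["gripper_width"],"F",o["force"].round(1)); return o
E
python3 - <<'E'
from h import *
where(); f=grab("wrist"); save("w0",f["frame"]); P=cloud(f);H=P[...,2]
p=P[(np.hypot(P[...,0]-635,P[...,1]-267)<45)&(H>84)&(H<100)]
print(len(p),cv2.minAreaRect(p[:,:2].astype(np.float32)) if len(p) else 0, f["C2W"][:3,3],f["C2W"][:3,2])
E
```

```text
t0.1 [206.4 509.6 230.7] th 1.186 tz [-0.    -0.001 -1.   ] q6 1.57 w 85.4 F [-0.  -0.  -0.2]
0 0 [140.51654134 536.32346096 374.37024309] [ 0.25776152 -0.10600113 -0.96037636]
```

View pics/w0.png

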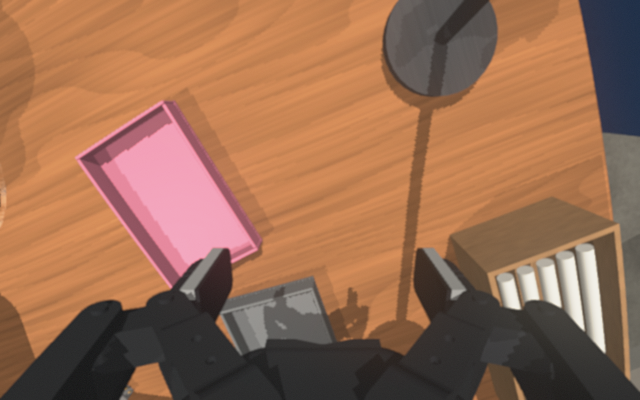

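The wrist view shows the camera sitting behind the gripper. The pink tray is at (170,190) and a disc with a stick, perhaps a lamp, at (440,45). I'll check that clearance, then move.

```bash
python3 - <<'E'
from h import *
f=grab("wrist");P=cloud(f)
for u,v in((440,20),(410,60),(480,60),(475,15),(425,130),(405,250)): print(u,v,P[v,u].round(0))
f=dict(np.load("pics/side0.npz"));P=cloud(f)
for u,v in((475,290),(450,330),(530,360),(480,255)): print(u,v,P[v,u].round(0))
E
```

```text
440 20 [103. 683.  22.]
410 60 [129. 640.  22.]
480 60 [156. 712.  22.]
475 15 [111. 720.  19.]
425 130 [209. 639.   0.]
405 250 [349. 569.   2.]
475 290 [250. 612. 432.]
450 330 [285. 661. 412.]
530 360 [-19. 429.   5.]
480 255 [228. 542. 427.]
```

Request:
step_arm(
  series=[
    {"grip": -0.3, "tx": 0.02, "ty": -0.012, "tz": 0.0, "wx": 0, "wy": 0, "wz": 0.0236},
    {"grip": -0.3, "tx": 0.033, "ty": -0.019, "tz": 0.0, "wx": 0, "wy": 0, "wz": 0.0236},
  ],
)

```text
t: 0.37
position: [258.1, 479.5, 230.9]
tool_rot: [-2.558, -1.823, 0.001]
force: [1.2, 0.5, -0.6]
gripper_width: 63.6
```

Request:
step_arm(
  series=[
    {"grip": -0.3, "tx": 0.0335, "ty": -0.0187, "tz": 0, "wx": 0, "wy": 0, "wz": 0.0215},
    {"grip": -0.3, "tx": 0.0335, "ty": -0.0187, "tz": 0, "wx": 0, "wy": 0, "wz": 0.0215},
    {"grip": -0.3, "tx": 0.0335, "ty": -0.0187, "tz": 0, "wx": 0, "wy": 0, "wz": 0.0215},
    {"grip": -0.3, "tx": 0.0335, "ty": -0.0187, "tz": 0, "wx": 0, "wy": 0, "wz": 0.0215},
    {"grip": -0.3, "tx": 0.0335, "ty": -0.0187, "tz": 0, "wx": 0, "wy": 0, "wz": 0.0215},
    {"grip": -0.3, "tx": 0.0335, "ty": -0.0187, "tz": 0, "wx": 0, "wy": 0, "wz": 0.0215},
    {"grip": -0.3, "tx": 0.0335, "ty": -0.0187, "tz": 0, "wx": 0, "wy": 0, "wz": 0.0215},
    {"grip": -0.3, "tx": 0.0335, "ty": -0.0187, "tz": 0, "wx": 0, "wy": 0, "wz": 0.0215},
    {"grip": -0.3, "tx": 0.0335, "ty": -0.0187, "tz": 0, "wx": 0, "wy": 0, "wz": 0.0215},
    {"grip": -0.3, "tx": 0.0335, "ty": -0.0187, "tz": 0, "wx": 0, "wy": 0, "wz": 0.0215},
    {"grip": -0.3, "tx": 0.0335, "ty": -0.0187, "tz": 0, "wx": 0, "wy": 0, "wz": 0.0215},
    {"grip": -0.3, "tx": 0, "ty": 0, "tz": 0, "wx": 0, "wy": 0, "wz": 0},
  ],
)

```text
t: 1.37
position: [632.5, 269.0, 228.0]
tool_rot: [2.334, 2.102, -0.005]
force: [-0.6, 0.9, -1.9]
gripper_width: 55.2
```

```bash
python3 - <<'E'
from h import *
where(); f=grab("wrist"); save("w1",f["frame"]); P=cloud(f);H=P[...,2]
p=P[(np.hypot(P[...,0]-635,P[...,1]-267)<45)&(H>84)&(H<100)]
print(len(p),cv2.minAreaRect(p[:,:2].astype(np.float32)) if len(p) else 0, f["C2W"][:3,3],f["C2W"][:3,2])
E
```

```text
t1.4 [632.5 269.  228. ] th 1.466 tz [-0.002 -0.002 -1.   ] q6 0.51 w 55.2 F [-0.6  0.9 -1.9]
926 ((636.5375366210938, 266.5196838378906), (13.516891479492188, 59.64414596557617), 84.28589630126953) [562.06195475 276.80906543 371.81600833] [ 0.27496513 -0.03180315 -0.96092806]
```

View pics/w1.png

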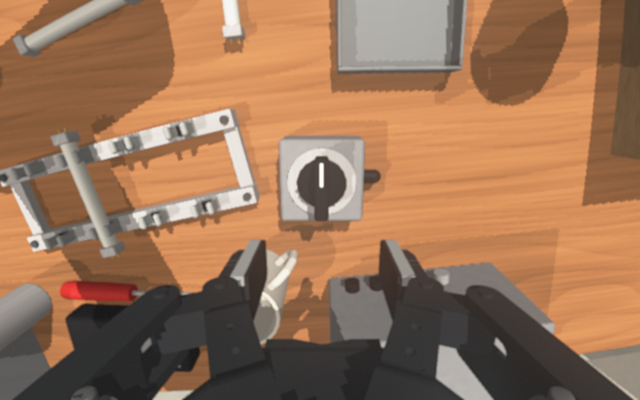

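The knob bar is at (321,185), i.e. (636.5,266.6) mm with its axis at -5.7°. The jaws are aligned across it. Next: descend and grip.

Request:
step_arm(
  newtons=60,
  series=[
    {"grip": -0.3, "tx": 0.004, "ty": -0.0023, "tz": -0.027, "wx": 0, "wy": 0, "wz": 0},
    {"grip": -0.3, "tx": 0, "ty": 0, "tz": -0.027, "wx": 0, "wy": 0, "wz": 0},
    {"grip": -0.3, "tx": 0, "ty": 0, "tz": -0.027, "wx": 0, "wy": 0, "wz": 0},
    {"grip": -0.3, "tx": 0, "ty": 0, "tz": -0.027, "wx": 0, "wy": 0, "wz": 0},
    {"grip": -0.3, "tx": 0, "ty": 0, "tz": -0.027, "wx": 0, "wy": 0, "wz": 0},
    {"grip": -0.3, "tx": 0, "ty": 0, "tz": -0.027, "wx": 0, "wy": 0, "wz": 0},
    {"grip": 1, "tx": 0, "ty": 0, "tz": 0, "wx": 0, "wy": 0, "wz": 0},
    {"grip": 1, "tx": 0, "ty": 0, "tz": 0, "wx": 0, "wy": 0, "wz": 0},
    {"grip": 1, "tx": 0, "ty": 0, "tz": 0, "wx": 0, "wy": 0, "wz": 0},
    {"grip": 1, "tx": 0, "ty": 0, "tz": 0, "wx": 0, "wy": 0, "wz": 0},
    {"grip": 1, "tx": 0, "ty": 0, "tz": 0, "wx": 0, "wy": 0, "wz": 0},
  ],
)

```text
t: 2.33
position: [631.7, 267.9, 71.6]
tool_rot: [2.33, 2.101, -0.005]
force: [-6.3, -16.4, 2.4]
gripper_width: 12.9
```

Request:
step_arm(
  series=[
    {"grip": 1, "tx": 0, "ty": 0, "tz": 0, "wx": 0, "wy": 0, "wz": 0.09},
    {"grip": 1, "tx": 0, "ty": 0, "tz": 0, "wx": 0, "wy": 0, "wz": 0.09},
    {"grip": 1, "tx": 0, "ty": 0, "tz": 0, "wx": 0, "wy": 0, "wz": 0.09},
    {"grip": 1, "tx": 0, "ty": 0, "tz": 0, "wx": 0, "wy": 0, "wz": 0.09},
    {"grip": 1, "tx": 0, "ty": 0, "tz": 0, "wx": 0, "wy": 0, "wz": 0.09},
    {"grip": 1, "tx": 0, "ty": 0, "tz": 0, "wx": 0, "wy": 0, "wz": 0.09},
    {"grip": 1, "tx": 0, "ty": 0, "tz": 0, "wx": 0, "wy": 0, "wz": 0.09},
    {"grip": 1, "tx": 0, "ty": 0, "tz": 0, "wx": 0, "wy": 0, "wz": 0.09},
    {"grip": 1, "tx": 0, "ty": 0, "tz": 0, "wx": 0, "wy": 0, "wz": 0.09},
    {"grip": 1, "tx": 0, "ty": 0, "tz": 0, "wx": 0, "wy": 0, "wz": 0.09},
    {"grip": 1, "tx": 0, "ty": 0, "tz": 0, "wx": 0, "wy": 0, "wz": 0.09},
    {"grip": 1, "tx": 0, "ty": 0, "tz": 0, "wx": 0, "wy": 0, "wz": 0.06},
  ],
)

```text
t: 3.33
position: [633.5, 263.1, 71.6]
tool_rot: [0.961, 2.984, -0.017]
force: [2.1, -38.7, 1.8]
gripper_width: 13.0
```

Request:
step_arm(
  series=[
    {"grip": -0.3, "tx": 0, "ty": 0, "tz": 0, "wx": 0, "wy": 0, "wz": 0},
    {"grip": -0.3, "tx": 0, "ty": 0, "tz": 0, "wx": 0, "wy": 0, "wz": 0},
    {"grip": -0.3, "tx": 0, "ty": 0, "tz": 0, "wx": 0, "wy": 0, "wz": 0},
    {"grip": -0.3, "tx": 0, "ty": 0, "tz": 0, "wx": 0, "wy": 0, "wz": 0},
    {"grip": -0.3, "tx": 0, "ty": 0, "tz": 0.025, "wx": 0, "wy": 0, "wz": 0},
    {"grip": -0.3, "tx": 0, "ty": 0, "tz": 0.03, "wx": 0, "wy": 0, "wz": 0},
    {"grip": -0.3, "tx": 0, "ty": 0, "tz": 0.03, "wx": 0, "wy": 0, "wz": 0},
    {"grip": -0.3, "tx": 0, "ty": 0, "tz": 0.03, "wx": 0, "wy": 0, "wz": 0},
    {"grip": -0.3, "tx": 0, "ty": 0, "tz": 0.03, "wx": 0, "wy": 0, "wz": 0},
    {"grip": -0.3, "tx": 0, "ty": 0, "tz": 0, "wx": 0, "wy": 0, "wz": 0},
  ],
)

```text
t: 4.17
position: [633.0, 272.1, 222.3]
tool_rot: [0.958, 2.984, 0.011]
force: [-0.2, 0.2, 1.9]
gripper_width: 55.5
```

```bash
python3 - <<'E'
from h import *
where(); f=grab("wrist"); P=cloud(f);H=P[...,2]
p=P[(np.hypot(P[...,0]-635,P[...,1]-267)<45)&(H>84)&(H<100)]
print(len(p),cv2.minAreaRect(p[:,:2].astype(np.float32)) if len(p) else 0)
E
```

```text
t4.2 [633.  272.1 222.3] th 2.520 tz [ 0.009  0.004 -1.   ] q6 -0.54 w 55.5 F [-0.2  0.2  1.9]
952 ((637.177734375, 266.68768310546875), (60.56375503540039, 13.20034122467041), 54.44779968261719)
```

The knob turned 60.1°, so the switch is off. Now to the spent tube.

Request:
step_arm(
  series=[
    {"grip": -0.3, "tx": -0.001, "ty": -0.0275, "tz": 0, "wx": 0, "wy": 0, "wz": -0.083},
    {"grip": -0.3, "tx": -0.001, "ty": -0.0275, "tz": 0, "wx": 0, "wy": 0, "wz": -0.083},
    {"grip": -0.3, "tx": -0.001, "ty": -0.0275, "tz": 0, "wx": 0, "wy": 0, "wz": -0.083},
    {"grip": -0.3, "tx": -0.001, "ty": -0.0275, "tz": 0, "wx": 0, "wy": 0, "wz": -0.083},
    {"grip": -0.3, "tx": -0.001, "ty": -0.0275, "tz": 0, "wx": 0, "wy": 0, "wz": -0.083},
    {"grip": -0.3, "tx": -0.001, "ty": -0.0275, "tz": 0, "wx": 0, "wy": 0, "wz": -0.083},
    {"grip": -0.3, "tx": -0.001, "ty": -0.0275, "tz": 0, "wx": 0, "wy": 0, "wz": -0.083},
    {"grip": -0.3, "tx": -0.001, "ty": -0.0275, "tz": 0, "wx": 0, "wy": 0, "wz": -0.083},
    {"grip": -0.3, "tx": -0.001, "ty": -0.0275, "tz": 0, "wx": 0, "wy": 0, "wz": -0.083},
    {"grip": -0.3, "tx": -0.001, "ty": -0.0275, "tz": 0, "wx": 0, "wy": 0, "wz": -0.084},
    {"grip": -0.3, "tx": 0, "ty": 0, "tz": 0, "wx": 0, "wy": 0, "wz": 0},
    {"grip": -0.3, "tx": 0, "ty": 0, "tz": 0, "wx": 0, "wy": 0, "wz": 0},
  ],
)

```text
t: 5.22
position: [621.7, -5.0, 213.8]
tool_rot: [-2.088, -2.347, 0.0]
force: [0.3, 0.1, -0.4]
gripper_width: 55.7
```

```bash
cat >> h.py <<'E'
# rail frame (top view), refined below by wrist view
def railfit(f,a=6.75,c=(620.7,29.3)):
    P=cloud(f);H=P[...,2]; a=np.deg2rad(a); ex=np.array([np.cos(a),np.sin(a)]);ey=np.array([-np.sin(a),np.cos(a)])
    q=P[...,:2]-np.array(c); return P,H,q@ex,q@ey
E
python3 - <<'E'
from h import *
where(); f=grab("wrist"); save("w2",f["frame"]); P,H,rx,ry=railfit(f)
hsv=cv2.cvtColor(f["frame"],cv2.COLOR_RGB2HSV)
for s in(-1,1):
    k=(H>18)&(H<26)&(rx*s>25)&(rx*s<65)&(abs(ry)<150); l=np.polyfit(ry[k],rx[k],1) if k.sum()>20 else 0; print("bar",s,k.sum(),l,np.percentile(rx[k],[3,97]),np.percentile(ry[k],[1,99]))
for yy in(-97.5,-32.5,32.5,97.5):
  for s in(-1,1):
    k=(H>39)&(H<48)&(abs(ry-yy)<20)&(abs(rx-45*s)<12); print("jaw",yy,s,k.sum(),ry[k].mean().round(1), ry[k].min().round(1),ry[k].max().round(1))
k=(H>30)&(H<48)&(abs(rx)<28)&(abs(ry+32.5)<20); l=np.polyfit(rx[k],ry[k],1);print("spent",k.sum(),l,H[k].max())
E
```

```text
t5.2 [621.7  -5.  213.8] th 1.687 tz [-0.001  0.    -1.   ] q6 -0.12 w 55.7 F [ 0.3  0.1 -0.4]
bar -1 3762 [-5.41833484e-04 -4.36655652e+01] [-52.48950921 -33.5804844 ] [-146.90018746  146.33836209]
bar 1 3459 [-1.27669442e-03  4.59677236e+01] [37.71801665 57.15214936] [-146.69488174  147.10013975]
jaw -97.5 -1 189 -100.3 -113.6 -87.7
jaw -97.5 1 157 -100.3 -113.0 -87.7
jaw -32.5 -1 497 -35.4 -47.9 -22.7
jaw -32.5 1 399 -35.5 -47.9 -22.9
jaw 32.5 -1 194 29.6 16.7 42.8
jaw 32.5 1 153 29.6 16.8 42.4
jaw 97.5 -1 198 93.5 81.6 107.0
jaw 97.5 1 158 94.0 81.0 107.0
spent 780 [-3.38166491e-03 -3.55580045e+01] 45.3755681642387
```

View pics/w2.png

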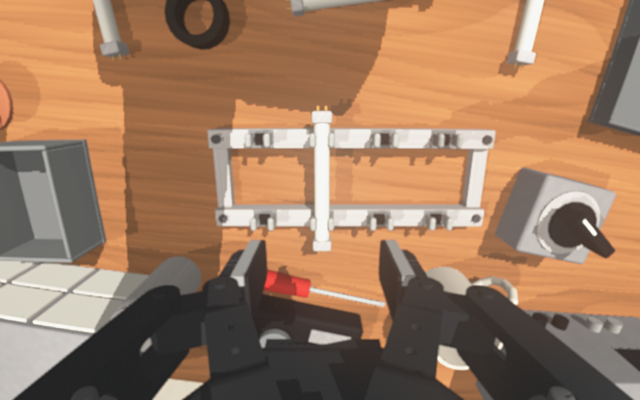

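The spent tube is at (321,180) in the rail's second place from the right. The switch bar at (580,230) is turned, so it's off. Next: descend, grip and pull it straight up.

Request:
step_arm(
  newtons=70,
  series=[
    {"grip": -0.3, "tx": 0.0035, "ty": 0, "tz": -0.024, "wx": 0, "wy": 0, "wz": 0},
    {"grip": -0.3, "tx": 0, "ty": 0, "tz": -0.024, "wx": 0, "wy": 0, "wz": 0},
    {"grip": -0.3, "tx": 0, "ty": 0, "tz": -0.024, "wx": 0, "wy": 0, "wz": 0},
    {"grip": -0.3, "tx": 0, "ty": 0, "tz": -0.024, "wx": 0, "wy": 0, "wz": 0},
    {"grip": -0.3, "tx": 0, "ty": 0, "tz": -0.024, "wx": 0, "wy": 0, "wz": 0},
    {"grip": -0.3, "tx": 0, "ty": 0, "tz": -0.024, "wx": 0, "wy": 0, "wz": 0},
    {"grip": -0.3, "tx": 0, "ty": 0, "tz": -0.024, "wx": 0, "wy": 0, "wz": 0},
    {"grip": -0.3, "tx": 0, "ty": 0, "tz": -0.02, "wx": 0, "wy": 0, "wz": 0},
    {"grip": -0.3, "tx": 0, "ty": 0, "tz": 0, "wx": 0, "wy": 0, "wz": 0},
    {"grip": -0.3, "tx": 0, "ty": 0, "tz": 0, "wx": 0, "wy": 0, "wz": 0},
  ],
)

```text
t: 6.1
position: [624.7, -2.9, 25.5]
tool_rot: [-2.083, -2.349, 0.002]
force: [0.4, -0.5, 0.9]
gripper_width: 55.7
```

Request:
step_arm(
  series=[
    {"grip": 1, "tx": 0, "ty": 0, "tz": 0, "wx": 0, "wy": 0, "wz": 0},
    {"grip": 1, "tx": 0, "ty": 0, "tz": 0, "wx": 0, "wy": 0, "wz": 0},
    {"grip": 1, "tx": 0, "ty": 0, "tz": 0, "wx": 0, "wy": 0, "wz": 0},
    {"grip": 1, "tx": 0, "ty": 0, "tz": 0, "wx": 0, "wy": 0, "wz": 0},
    {"grip": 1, "tx": 0, "ty": 0, "tz": 0, "wx": 0, "wy": 0, "wz": 0},
  ],
)

```text
t: 6.52
position: [626.4, -4.3, 28.1]
tool_rot: [2.085, 2.347, 0.003]
force: [-0.8, 0.4, 5.7]
gripper_width: 12.9
```

The width is 12.9 mm on a 16 mm rod, so the tips grip above its equator. I'll open, go deeper and grip again.

Request:
step_arm(
  series=[
    {"grip": 0.2, "tx": 0, "ty": 0, "tz": 0, "wx": 0, "wy": 0, "wz": 0},
    {"grip": 0.2, "tx": 0, "ty": 0, "tz": 0, "wx": 0, "wy": 0, "wz": 0},
    {"grip": 0.2, "tx": 0, "ty": 0, "tz": -0.006, "wx": 0, "wy": 0, "wz": 0},
    {"grip": 0.2, "tx": 0, "ty": 0, "tz": -0.006, "wx": 0, "wy": 0, "wz": 0},
    {"grip": 0.2, "tx": 0, "ty": 0, "tz": 0, "wx": 0, "wy": 0, "wz": 0},
    {"grip": 1, "tx": 0, "ty": 0, "tz": 0, "wx": 0, "wy": 0, "wz": 0},
    {"grip": 1, "tx": 0, "ty": 0, "tz": 0, "wx": 0, "wy": 0, "wz": 0},
    {"grip": 1, "tx": 0, "ty": 0, "tz": 0, "wx": 0, "wy": 0, "wz": 0},
    {"grip": 1, "tx": 0, "ty": 0, "tz": 0, "wx": 0, "wy": 0, "wz": 0},
  ],
)

```text
t: 7.27
position: [625.2, -4.5, 14.0]
tool_rot: [-2.087, -2.348, 0.001]
force: [0.1, -2.1, -3.6]
gripper_width: 14.2
```

Request:
step_arm(
  newtons=100,
  series=[
    {"grip": 1, "tx": 0, "ty": 0, "tz": 0, "wx": 0, "wy": 0, "wz": 0},
    {"grip": 1, "tx": 0, "ty": 0, "tz": 0.005, "wx": 0, "wy": 0, "wz": 0},
    {"grip": 1, "tx": 0, "ty": 0, "tz": 0.005, "wx": 0, "wy": 0, "wz": 0},
    {"grip": 1, "tx": 0, "ty": 0, "tz": 0.005, "wx": 0, "wy": 0, "wz": 0},
    {"grip": 1, "tx": 0, "ty": 0, "tz": 0.005, "wx": 0, "wy": 0, "wz": 0},
    {"grip": 1, "tx": 0, "ty": 0, "tz": 0.005, "wx": 0, "wy": 0, "wz": 0},
    {"grip": 1, "tx": 0, "ty": 0, "tz": 0.015, "wx": 0, "wy": 0, "wz": 0},
    {"grip": 1, "tx": 0, "ty": 0, "tz": 0.025, "wx": 0, "wy": 0, "wz": 0},
    {"grip": 1, "tx": 0, "ty": 0, "tz": 0.025, "wx": 0, "wy": 0, "wz": 0},
    {"grip": 1, "tx": 0, "ty": 0, "tz": 0.025, "wx": 0, "wy": 0, "wz": 0},
    {"grip": 1, "tx": 0, "ty": 0, "tz": 0.025, "wx": 0, "wy": 0, "wz": 0},
    {"grip": 1, "tx": 0, "ty": 0, "tz": 0, "wx": 0, "wy": 0, "wz": 0},
  ],
)

```text
t: 8.27
position: [627.4, -3.9, 160.9]
tool_rot: [2.082, 2.344, 0.009]
force: [0.3, 0.2, 0.6]
gripper_width: 12.9
```

```bash
python3 - <<'E'
from h import *
where(); f=grab("wrist"); save("w3",cv2.resize(f["frame"],None,fx=.8,fy=.8))
f=grab("top"); P=cloud(f); S=cv2.cvtColor(f["frame"],cv2.COLOR_RGB2HSV)[...,1]
E
```

```text
t8.3 [627.4  -3.9 160.9] th 1.689 tz [ 0.008  0.    -1.   ] q6 -0.12 w 12.9 F [0.3 0.2 0.6]
```

View pics/w3.png

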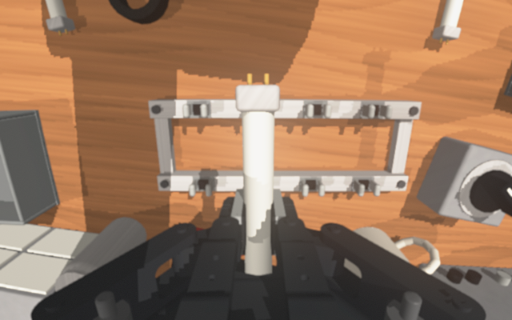

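The tube is held, spanning (258,95) to (258,265). I'll check its level and offset from depth.

```bash
cat >> h.py <<'E'
def held(f):
    "tube in tool: rows between cap and fingers -> top surface profile in tool frame"
    o=env.get_obs(); T=np.linalg.inv(f["C2W"]); M=np.eye(4)
    P=cloud(f); m=R.from_rotvec(o["tool_rot"]).as_matrix(); L=(P-o["position"])@m   # tool coords
    S=cv2.cvtColor(f["frame"],cv2.COLOR_RGB2HSV)
    k=(abs(L[...,0])<12)&(L[...,1]<-16)&(L[...,1]>-85)&(L[...,2]<25)&(L[...,2]>-60)&(S[...,2]>110)&(S[...,1]<70)
    out=[]
    for y in range(-84,-16,8):
        q=L[k&(abs(L[...,1]-y)<4)]
        if len(q)>5: out.append((y,round(float(np.percentile(q[:,2],10)),1),round(float(q[:,0].mean()),1),len(q)))
    print("y, top z, x, n:",out, "min y",L[k][:,1].min().round(1) if k.any() else None)
E
python3 - <<'E'
from h import *
where(); held(grab("wrist"))
E
```

```text
t8.4 [626.2  -3.9 155.9] th 1.689 tz [ 0.003  0.    -1.   ] q6 -0.12 w 13.2 F [-1.2 -0.9 -1.4]
y, top z, x, n: [(-68, -33.0, -0.2, 1139), (-60, -32.9, -0.2, 1039), (-52, -30.6, 0.0, 847), (-44, -30.6, -0.1, 793), (-36, -30.7, 0.1, 741), (-28, -30.6, 0.0, 712), (-20, -30.7, 0.0, 690)] min y -71.1
```

The tube is level and centred in the jaws. Carrying it to the tray.

Request:
step_arm(
  series=[
    {"grip": 1, "tx": -0.0163, "ty": 0.031, "tz": 0, "wx": 0, "wy": 0, "wz": -0.017},
    {"grip": 1, "tx": -0.0163, "ty": 0.031, "tz": 0, "wx": 0, "wy": 0, "wz": -0.017},
    {"grip": 1, "tx": -0.0163, "ty": 0.031, "tz": 0, "wx": 0, "wy": 0, "wz": -0.017},
    {"grip": 1, "tx": -0.0163, "ty": 0.031, "tz": 0, "wx": 0, "wy": 0, "wz": -0.017},
    {"grip": 1, "tx": -0.0163, "ty": 0.031, "tz": 0, "wx": 0, "wy": 0, "wz": -0.017},
    {"grip": 1, "tx": -0.0163, "ty": 0.031, "tz": 0, "wx": 0, "wy": 0, "wz": -0.017},
    {"grip": 1, "tx": -0.0163, "ty": 0.031, "tz": 0, "wx": 0, "wy": 0, "wz": -0.017},
    {"grip": 1, "tx": -0.0163, "ty": 0.031, "tz": 0, "wx": 0, "wy": 0, "wz": -0.017},
    {"grip": 1, "tx": -0.0163, "ty": 0.031, "tz": 0, "wx": 0, "wy": 0, "wz": -0.017},
    {"grip": 1, "tx": -0.0163, "ty": 0.031, "tz": 0, "wx": 0, "wy": 0, "wz": -0.017},
    {"grip": 1, "tx": -0.0163, "ty": 0.031, "tz": 0, "wx": 0, "wy": 0, "wz": -0.017},
    {"grip": 1, "tx": -0.0163, "ty": 0.031, "tz": 0, "wx": 0, "wy": 0, "wz": -0.017},
  ],
)

```text
t: 9.42
position: [428.2, 368.9, 152.8]
tool_rot: [-2.316, -2.123, 0.003]
force: [0.7, 0.3, -0.2]
gripper_width: 13.3
```

Request:
step_arm(
  series=[
    {"grip": 1, "tx": 0, "ty": 0, "tz": 0, "wx": 0, "wy": 0, "wz": 0},
    {"grip": 1, "tx": 0, "ty": 0, "tz": -0.025, "wx": 0, "wy": 0, "wz": 0},
    {"grip": 1, "tx": 0, "ty": 0, "tz": -0.025, "wx": 0, "wy": 0, "wz": 0},
    {"grip": 1, "tx": 0, "ty": 0, "tz": -0.025, "wx": 0, "wy": 0, "wz": 0},
    {"grip": 1, "tx": 0, "ty": 0, "tz": -0.025, "wx": 0, "wy": 0, "wz": 0},
    {"grip": 1, "tx": 0, "ty": 0, "tz": -0.025, "wx": 0, "wy": 0, "wz": 0},
    {"grip": 1, "tx": 0, "ty": 0, "tz": 0, "wx": 0, "wy": 0, "wz": 0},
  ],
)

```text
t: 10.0
position: [426.9, 365.2, 22.8]
tool_rot: [-2.314, -2.124, 0.015]
force: [-1.3, -1.6, -1.4]
gripper_width: 13.1
```

```bash
python3 - <<'E'
from h import *
where(); held(grab("wrist"))
E
```

```text
t10.0 [426.9 365.2  22.8] th 1.485 tz [-0.007 -0.006 -1.   ] q6 0.79 w 13.1 F [-1.3 -1.6 -1.4]
y, top z, x, n: [(-84, 20.3, -0.3, 510), (-76, -26.8, -0.6, 552), (-68, -28.9, -1.2, 1272), (-60, -28.4, -1.0, 967), (-52, -26.4, 0.0, 920), (-44, -26.3, -0.1, 894), (-36, -26.3, -0.2, 819), (-28, -26.3, 0.1, 781), (-20, -26.2, -0.0, 762)] min y -84.9
```

Request:
step_arm(
  series=[
    {"grip": 1, "tx": 0.004, "ty": 0.003, "tz": -0.006, "wx": 0, "wy": 0, "wz": 0},
    {"grip": 1, "tx": 0, "ty": 0, "tz": -0.005, "wx": 0, "wy": 0, "wz": 0},
    {"grip": 1, "tx": 0, "ty": 0, "tz": 0, "wx": 0, "wy": 0, "wz": 0},
    {"grip": 0.2, "tx": 0, "ty": 0, "tz": 0, "wx": 0, "wy": 0, "wz": 0},
    {"grip": 0.2, "tx": 0, "ty": 0, "tz": 0, "wx": 0, "wy": 0, "wz": 0},
    {"grip": 0.2, "tx": 0, "ty": 0, "tz": 0, "wx": 0, "wy": 0, "wz": 0},
    {"grip": 0.2, "tx": 0, "ty": 0, "tz": 0.02, "wx": 0, "wy": 0, "wz": 0},
    {"grip": 0.2, "tx": 0, "ty": 0, "tz": 0.035, "wx": 0, "wy": 0, "wz": 0},
    {"grip": 0, "tx": 0, "ty": 0, "tz": 0.035, "wx": 0, "wy": 0, "wz": 0},
    {"grip": 0, "tx": 0, "ty": -0.02, "tz": 0.035, "wx": 0, "wy": 0, "wz": 0},
    {"grip": 0, "tx": 0, "ty": -0.035, "tz": 0.02, "wx": 0, "wy": 0, "wz": 0},
    {"grip": 0, "tx": 0, "ty": 0, "tz": 0, "wx": 0, "wy": 0, "wz": 0},
  ],
)

```text
t: 11.05
position: [435.2, 313.5, 169.6]
tool_rot: [2.315, 2.121, 0.011]
force: [0.0, -0.1, 0.5]
gripper_width: 42.6
```

```bash
cat >> h.py <<'E'
def tubes(f,boxes):
    "boxes: name->(x,y,r) world; returns axis fit of white rods on table via plane z=18 rays"
    P=cloud(f);H=P[...,2]; S=cv2.cvtColor(f["frame"],cv2.COLOR_RGB2HSV)[...,1]
    for n,(x,y,r) in boxes.items():
        k=((np.hypot(P[...,0]-x,P[...,1]-y)<r)&(S<80)&(H>6)&(H<32)).astype(np.uint8)
        N,l,st,_=cv2.connectedComponentsWithStats(k)
        if N<2: print(n,"none"); continue
        q=P[l==1+st[1:,4].argmax()]; c,s,a=cv2.minAreaRect(q[:,:2].astype(np.float32))
        if s[0]<s[1]: s,a=s[::-1],a+90
        print(n,len(q),np.round(c,1),np.round(s,1),"axis %.1f"%((a+90)%180-90),"zmed %.1f"%np.median(q[:,2]),"mean",q[:,:2].mean(0).round(1))
E
python3 - <<'E'
from h import *
where()
f=grab("top"); save("top1",f["frame"]); tubes(f,dict(A=(402,192,110),B=(434,18,110),C=(447,-255,110)))
P=cloud(f); k=(np.hypot(P[...,0]-431,P[...,1]-369)<60)&(P[...,2]>13)&(P[...,2]<27); print(cv2.minAreaRect(P[k][:,:2].astype(np.float32)))
g=grab("wrist"); save("w4",g["frame"]); tubes(g,dict(A=(402,192,110)))
E
```

```text
t11.1 [435.2 313.5 169.6] th 1.483 tz [ 0.007  0.003 -1.   ] q6 0.71 w 42.6 F [ 0.  -0.1  0.5]
A 358 [403.4 191.9] [146.4  18.2] axis -0.6 zmed 17.3 mean [402.8 191.9]
B 340 [433.6  17. ] [150.3  18.4] axis -75.7 zmed 16.8 mean [433.3  18. ]
C 356 [ 446.8 -256.1] [150.1  20.3] axis 16.5 zmed 16.5 mean [ 445.8 -255.6]
((431.17742919921875, 371.74603271484375), (17.495426177978516, 118.95565795898438), 85.94844055175781)
A 2884 [405.3 191.5] [154.2  20.7] axis -1.4 zmed 18.3 mean [399.6 193.3]
```

View pics/w4.png

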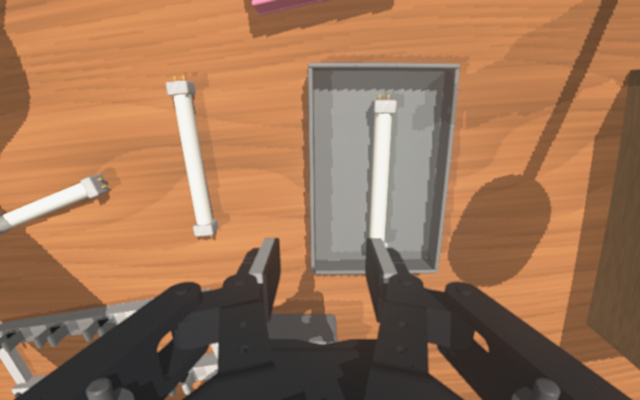

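The spent tube lies flat in the grey tray, at (383,170). Going to A at (195,160).

Request:
step_arm(
  newtons=80,
  series=[
    {"grip": 0, "tx": -0.0062, "ty": -0.0243, "tz": 0, "wx": 0, "wy": 0, "wz": 0.013},
    {"grip": 0, "tx": -0.0062, "ty": -0.0243, "tz": 0, "wx": 0, "wy": 0, "wz": 0.013},
    {"grip": 0, "tx": -0.0062, "ty": -0.0243, "tz": 0, "wx": 0, "wy": 0, "wz": 0.013},
    {"grip": 0, "tx": -0.0062, "ty": -0.0243, "tz": 0, "wx": 0, "wy": 0, "wz": 0.013},
    {"grip": 0, "tx": -0.0062, "ty": -0.0243, "tz": 0, "wx": 0, "wy": 0, "wz": 0.013},
    {"grip": 0, "tx": 0, "ty": 0, "tz": -0.028, "wx": 0, "wy": 0, "wz": 0},
    {"grip": 0, "tx": 0, "ty": 0, "tz": -0.028, "wx": 0, "wy": 0, "wz": 0},
    {"grip": 0, "tx": 0, "ty": 0, "tz": -0.028, "wx": 0, "wy": 0, "wz": 0},
    {"grip": 0, "tx": 0, "ty": 0, "tz": -0.028, "wx": 0, "wy": 0, "wz": 0},
    {"grip": 0, "tx": 0, "ty": 0, "tz": -0.015, "wx": 0, "wy": 0, "wz": 0},
    {"grip": 0, "tx": 0, "ty": 0, "tz": 0, "wx": 0, "wy": 0, "wz": 0},
    {"grip": 0, "tx": 0, "ty": 0, "tz": 0, "wx": 0, "wy": 0, "wz": 0},
  ],
)

```text
t: 12.15
position: [402.0, 194.3, 35.3]
tool_rot: [-2.243, -2.198, 0.004]
force: [-0.5, 0.3, 0.4]
gripper_width: 42.8
```

Request:
step_arm(
  series=[
    {"grip": 0.2, "tx": 0.002, "ty": -0.002, "tz": -0.012, "wx": 0, "wy": 0, "wz": 0},
    {"grip": 0.2, "tx": 0, "ty": 0, "tz": -0.012, "wx": 0, "wy": 0, "wz": 0},
    {"grip": 0.2, "tx": 0, "ty": 0, "tz": -0.008, "wx": 0, "wy": 0, "wz": 0},
    {"grip": 0.2, "tx": 0, "ty": 0, "tz": 0, "wx": 0, "wy": 0, "wz": 0},
    {"grip": 0.2, "tx": 0, "ty": 0, "tz": 0, "wx": 0, "wy": 0, "wz": 0},
  ],
)

```text
t: 12.57
position: [404.5, 192.1, 3.8]
tool_rot: [-2.245, -2.198, 0.001]
force: [-0.2, 1.2, -0.1]
gripper_width: 34.3
```

Request:
step_arm(
  series=[
    {"grip": 1, "tx": 0, "ty": 0, "tz": -0.002, "wx": 0, "wy": 0, "wz": 0},
    {"grip": 1, "tx": 0, "ty": 0, "tz": 0, "wx": 0, "wy": 0, "wz": 0},
    {"grip": 1, "tx": 0, "ty": 0, "tz": 0, "wx": 0, "wy": 0, "wz": 0},
    {"grip": 1, "tx": 0, "ty": 0, "tz": 0, "wx": 0, "wy": 0, "wz": 0},
    {"grip": 1, "tx": 0, "ty": 0, "tz": 0, "wx": 0, "wy": 0, "wz": 0},
  ],
)

```text
t: 12.98
position: [405.2, 192.4, 2.7]
tool_rot: [2.245, 2.198, 0.001]
force: [0.2, 0.2, 3.6]
gripper_width: 13.2
```

Request:
step_arm(
  series=[
    {"grip": 1, "tx": 0, "ty": 0, "tz": 0.01, "wx": 0, "wy": 0, "wz": 0},
    {"grip": 1, "tx": 0, "ty": 0, "tz": 0.02, "wx": 0, "wy": 0, "wz": 0},
    {"grip": 1, "tx": 0, "ty": 0, "tz": 0.03, "wx": 0, "wy": 0, "wz": 0},
    {"grip": 1, "tx": 0, "ty": 0, "tz": 0.03, "wx": 0, "wy": 0, "wz": 0},
    {"grip": 1, "tx": 0, "ty": 0, "tz": 0.03, "wx": 0, "wy": 0, "wz": 0},
    {"grip": 1, "tx": 0, "ty": 0, "tz": 0.03, "wx": 0, "wy": 0, "wz": 0},
    {"grip": 1, "tx": 0, "ty": 0, "tz": 0, "wx": 0, "wy": 0, "wz": 0},
  ],
)

```text
t: 13.57
position: [406.6, 193.1, 158.7]
tool_rot: [2.243, 2.196, 0.012]
force: [0.8, -0.2, -1.1]
gripper_width: 12.7
```

```bash
python3 - <<'E'
from h import *
where(); held(grab("wrist"))
E
```

```text
t13.6 [406.6 193.1 158.7] th 1.550 tz [ 0.007  0.003 -1.   ] q6 0.46 w 12.7 F [ 0.8 -0.2 -1.1]
y, top z, x, n: [(-76, -21.6, 0.2, 485), (-68, -21.8, 0.1, 985), (-60, -19.5, 0.1, 715), (-52, -19.4, 0.2, 685), (-44, -19.3, 0.2, 666), (-36, -19.4, 0.2, 627), (-28, -19.4, 0.2, 594), (-20, -19.4, 0.2, 556)] min y -75.8
```

A is held level. Taking it over the left-end place at (610,124.6).

Request:
step_arm(
  newtons=100,
  series=[
    {"grip": 1, "tx": 0.029, "ty": -0.0098, "tz": 0, "wx": 0, "wy": 0, "wz": 0.0199},
    {"grip": 1, "tx": 0.029, "ty": -0.0098, "tz": 0, "wx": 0, "wy": 0, "wz": 0.0199},
    {"grip": 1, "tx": 0.029, "ty": -0.0098, "tz": 0, "wx": 0, "wy": 0, "wz": 0.0199},
    {"grip": 1, "tx": 0.029, "ty": -0.0098, "tz": 0, "wx": 0, "wy": 0, "wz": 0.0199},
    {"grip": 1, "tx": 0.029, "ty": -0.0098, "tz": 0, "wx": 0, "wy": 0, "wz": 0.0199},
    {"grip": 1, "tx": 0.029, "ty": -0.0098, "tz": 0, "wx": 0, "wy": 0, "wz": 0.0199},
    {"grip": 1, "tx": 0.029, "ty": -0.0098, "tz": 0, "wx": 0, "wy": 0, "wz": 0.0199},
    {"grip": 1, "tx": 0, "ty": 0, "tz": -0.03, "wx": 0, "wy": 0, "wz": 0},
    {"grip": 1, "tx": 0, "ty": 0, "tz": -0.03, "wx": 0, "wy": 0, "wz": 0},
    {"grip": 1, "tx": 0, "ty": 0, "tz": -0.03, "wx": 0, "wy": 0, "wz": 0},
    {"grip": 1, "tx": 0, "ty": 0, "tz": 0, "wx": 0, "wy": 0, "wz": 0},
    {"grip": 1, "tx": 0, "ty": 0, "tz": 0, "wx": 0, "wy": 0, "wz": 0},
  ],
)

```text
t: 14.62
position: [606.2, 123.3, 60.5]
tool_rot: [-2.085, -2.347, 0.006]
force: [1.6, 0.7, 0.5]
gripper_width: 12.2
```

```bash
python3 - <<'E'
from h import *
where(); f=grab("wrist"); held(f); save("w5",cv2.resize(f["frame"],None,fx=.8,fy=.8))
P,H,rx,ry=railfit(f)
for yy in(-35.5,29.5,94):
  for s in(-1,1):
    k=(H>39)&(H<48)&(abs(ry-yy)<16)&(abs(rx-45*s)<12); print("jaw",yy,s,k.sum(),ry[k].mean().round(1) if k.any() else '')
E
```

```text
t14.6 [606.2 123.3  60.5] th 1.689 tz [-0.005 -0.001 -1.   ] q6 0.08 w 12.2 F [1.6 0.7 0.5]
y, top z, x, n: [(-76, -17.0, -0.2, 694), (-68, -16.9, -0.3, 937), (-60, -14.4, -0.3, 715), (-52, -14.4, -0.2, 686), (-44, -14.3, -0.3, 813), (-36, -14.2, -0.1, 723), (-28, -14.3, -0.1, 583), (-20, -14.3, -0.1, 551)] min y -77.5
jaw -35.5 -1 729 -33.8
jaw -35.5 1 511 -33.5
jaw 29.5 -1 696 30.7
jaw 29.5 1 0 
jaw 94 -1 325 93.9
jaw 94 1 49 92.3
```

View pics/w5.png

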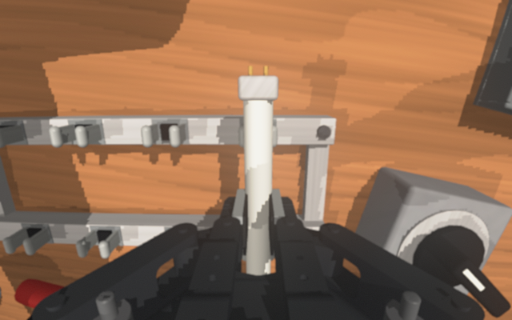

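The tube is over the end place and aligned within about 1 mm along the rail. The cap is at (258,88) and the end clip is beneath it. Pressing down.

Request:
step_arm(
  newtons=120,
  series=[
    {"grip": 1, "tx": 0.003, "ty": 0.001, "tz": -0.01, "wx": 0, "wy": 0, "wz": 0},
    {"grip": 1, "tx": 0, "ty": 0, "tz": -0.006, "wx": 0, "wy": 0, "wz": 0},
    {"grip": 1, "tx": 0, "ty": 0, "tz": -0.004, "wx": 0, "wy": 0, "wz": 0},
    {"grip": 1, "tx": 0, "ty": 0, "tz": -0.004, "wx": 0, "wy": 0, "wz": 0},
    {"grip": 1, "tx": 0, "ty": 0, "tz": -0.004, "wx": 0, "wy": 0, "wz": 0},
    {"grip": 1, "tx": 0, "ty": 0, "tz": 0, "wx": 0, "wy": 0, "wz": 0},
  ],
)

```text
t: 15.17
position: [615.1, 126.7, 41.2]
tool_rot: [2.081, 2.345, 0.018]
force: [-0.2, 2.7, 31.4]
gripper_width: -0.1
```

The fingers shut to 0, so the tube slipped out. Raise and look.

Request:
step_arm(
  series=[
    {"grip": 1, "tx": 0, "ty": 0, "tz": 0.02, "wx": 0, "wy": 0, "wz": 0},
    {"grip": 0.2, "tx": 0, "ty": 0, "tz": 0.03, "wx": 0, "wy": 0, "wz": 0},
    {"grip": 0.2, "tx": 0, "ty": 0, "tz": 0.03, "wx": 0, "wy": 0, "wz": 0},
    {"grip": 0.2, "tx": 0, "ty": 0, "tz": 0.03, "wx": 0, "wy": 0, "wz": 0},
    {"grip": 0.2, "tx": 0, "ty": 0, "tz": 0.03, "wx": 0, "wy": 0, "wz": 0},
    {"grip": 0.2, "tx": 0, "ty": 0, "tz": 0, "wx": 0, "wy": 0, "wz": 0},
  ],
)

```text
t: 15.67
position: [612.7, 125.1, 181.5]
tool_rot: [2.083, 2.345, 0.012]
force: [1.3, 0.1, -0.5]
gripper_width: 34.1
```

```bash
python3 - <<'E'
from h import *
where(); f=grab("wrist"); save("w6",f["frame"])
P,H,rx,ry=railfit(f); S=cv2.cvtColor(f["frame"],cv2.COLOR_RGB2HSV)
k=(H>30)&(abs(rx)<28)&(abs(ry-95)<30)&(H<75)&(S[...,2]>110)&(S[...,1]<70)
print(k.sum(),np.polyfit(rx[k],ry[k],1))
for x in range(-80,81,10):
    q=k.copy(); q=(abs(rx-x)<4)&(abs(ry-95)<12)&(H>25)&(H<75)
    if q.sum()>5: print(x,np.percentile(H[q],90).round(1),ry[q].mean().round(1))
E
```

```text
t15.7 [612.7 125.1 181.5] th 1.689 tz [ 0.009  0.002 -1.   ] q6 0.08 w 34.1 F [ 1.3  0.1 -0.5]
948 [-1.55049485e-02  9.44501117e+01]
-80 39.5 95.6
-70 47.6 95.0
-60 46.9 95.1
-50 44.6 94.9
-40 45.7 94.7
-30 43.4 94.7
-20 43.3 94.8
-10 43.6 94.8
0 43.4 94.6
10 43.4 94.3
20 43.4 94.2
30 43.5 94.1
40 44.8 94.6
50 45.7 94.9
60 43.1 93.4
70 47.4 94.4
80 47.5 95.8
```

View pics/w6.png

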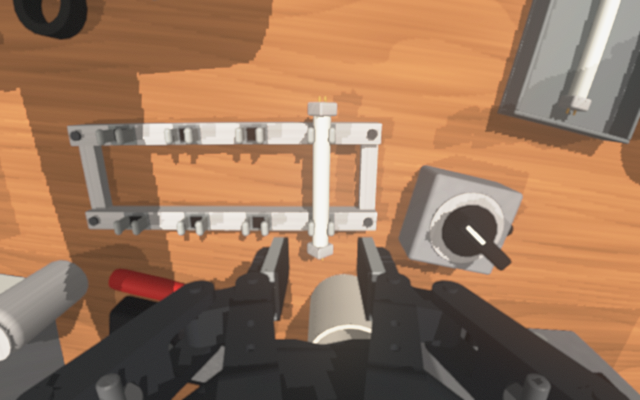

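A is snapped home: its top is level at 43.4 mm along the whole length, and it lies straight at (320,180). The shut fingers pressed it in. Next is B.

Request:
step_arm(
  newtons=80,
  series=[
    {"grip": 0.1, "tx": -0.0149, "ty": -0.009, "tz": 0, "wx": 0, "wy": 0, "wz": -0.12},
    {"grip": 0.1, "tx": -0.0149, "ty": -0.009, "tz": 0, "wx": 0, "wy": 0, "wz": -0.12},
    {"grip": 0.1, "tx": -0.0149, "ty": -0.009, "tz": 0, "wx": 0, "wy": 0, "wz": -0.12},
    {"grip": 0.1, "tx": -0.0149, "ty": -0.009, "tz": 0, "wx": 0, "wy": 0, "wz": -0.12},
    {"grip": 0.1, "tx": -0.0149, "ty": -0.009, "tz": 0, "wx": 0, "wy": 0, "wz": -0.12},
    {"grip": 0.1, "tx": -0.0149, "ty": -0.009, "tz": 0, "wx": 0, "wy": 0, "wz": -0.12},
    {"grip": 0.1, "tx": -0.0149, "ty": -0.009, "tz": 0, "wx": 0, "wy": 0, "wz": -0.12},
    {"grip": 0.1, "tx": -0.0149, "ty": -0.009, "tz": 0, "wx": 0, "wy": 0, "wz": -0.12},
    {"grip": 0.1, "tx": -0.0149, "ty": -0.009, "tz": 0, "wx": 0, "wy": 0, "wz": -0.12},
    {"grip": 0.1, "tx": -0.0149, "ty": -0.009, "tz": 0, "wx": 0, "wy": 0, "wz": -0.12},
    {"grip": 0.1, "tx": -0.0149, "ty": -0.009, "tz": 0, "wx": 0, "wy": 0, "wz": -0.12},
    {"grip": 0.1, "tx": -0.0149, "ty": -0.009, "tz": 0, "wx": 0, "wy": 0, "wz": -0.12},
  ],
)

```text
t: 16.72
position: [431.0, 16.4, 173.3]
tool_rot: [-3.118, -0.381, 0.001]
force: [-0.2, -0.4, -0.4]
gripper_width: 38.4
```

Request:
step_arm(
  series=[
    {"grip": 0.1, "tx": 0, "ty": 0, "tz": 0, "wx": 0, "wy": 0, "wz": 0},
    {"grip": 0.1, "tx": 0, "ty": 0, "tz": 0, "wx": 0, "wy": 0, "wz": 0},
  ],
)

```text
t: 16.88
position: [431.7, 16.5, 174.0]
tool_rot: [-3.117, -0.392, -0.001]
force: [0.2, -1.1, 0.2]
gripper_width: 38.6
```

```bash
python3 - <<'E'
from h import *
where(); tubes(grab("wrist"),dict(B=(434,18,110))); tubes(grab("top"),dict(B=(434,18,110),C=(447,-255,110)))
E
```

```text
t16.9 [431.7  16.5 174. ] th 0.250 tz [ 0.  0. -1.] q6 1.36 w 38.6 F [ 0.2 -1.1  0.2]
B 2474 [435.3  15.8] [149.2  19.7] axis -75.7 zmed 18.5 mean [433.8  20.5]
B none
C 354 [ 446.6 -256.1] [150.6  19.8] axis 16.5 zmed 16.5 mean [ 445.7 -255.7]
```

Request:
step_arm(
  series=[
    {"grip": 0.1, "tx": 0.003, "ty": 0, "tz": -0.028, "wx": 0, "wy": 0, "wz": 0},
    {"grip": 0.1, "tx": 0, "ty": 0, "tz": -0.028, "wx": 0, "wy": 0, "wz": 0},
    {"grip": 0.1, "tx": 0, "ty": 0, "tz": -0.028, "wx": 0, "wy": 0, "wz": 0},
    {"grip": 0.1, "tx": 0, "ty": 0, "tz": -0.028, "wx": 0, "wy": 0, "wz": 0},
    {"grip": 0.1, "tx": 0, "ty": 0, "tz": -0.025, "wx": 0, "wy": 0, "wz": 0},
    {"grip": 0.1, "tx": 0, "ty": 0, "tz": -0.018, "wx": 0, "wy": 0, "wz": 0},
    {"grip": 0.1, "tx": 0, "ty": 0, "tz": -0.01, "wx": 0, "wy": 0, "wz": 0},
    {"grip": 0.1, "tx": 0, "ty": 0, "tz": 0, "wx": 0, "wy": 0, "wz": 0},
    {"grip": 0.1, "tx": 0, "ty": 0, "tz": 0, "wx": 0, "wy": 0, "wz": 0},
    {"grip": 0.1, "tx": 0, "ty": 0, "tz": 0, "wx": 0, "wy": 0, "wz": 0},
  ],
)

```text
t: 17.82
position: [436.0, 16.9, 10.5]
tool_rot: [3.117, 0.391, 0.002]
force: [0.3, -0.3, 0.5]
gripper_width: 38.3
```

Request:
step_arm(
  series=[
    {"grip": 0.1, "tx": 0, "ty": 0, "tz": -0.006, "wx": 0, "wy": 0, "wz": 0},
    {"grip": 0.1, "tx": 0, "ty": 0, "tz": -0.004, "wx": 0, "wy": 0, "wz": 0},
    {"grip": 1, "tx": 0, "ty": 0, "tz": 0, "wx": 0, "wy": 0, "wz": 0},
    {"grip": 1, "tx": 0, "ty": 0, "tz": 0, "wx": 0, "wy": 0, "wz": 0},
    {"grip": 1, "tx": 0, "ty": 0, "tz": 0, "wx": 0, "wy": 0, "wz": 0},
    {"grip": 1, "tx": 0, "ty": 0, "tz": 0, "wx": 0, "wy": 0, "wz": 0},
    {"grip": 1, "tx": 0, "ty": 0, "tz": 0, "wx": 0, "wy": 0, "wz": 0},
  ],
)

```text
t: 18.4
position: [435.7, 16.6, 0.6]
tool_rot: [3.117, 0.39, 0.003]
force: [-2.9, -0.9, 11.6]
gripper_width: 13.1
```

Request:
step_arm(
  series=[
    {"grip": 1, "tx": 0, "ty": 0, "tz": 0.01, "wx": 0, "wy": 0, "wz": 0},
    {"grip": 1, "tx": 0, "ty": 0, "tz": 0.02, "wx": 0, "wy": 0, "wz": 0},
    {"grip": 1, "tx": 0, "ty": 0, "tz": 0.03, "wx": 0, "wy": 0, "wz": 0},
    {"grip": 1, "tx": 0, "ty": 0, "tz": 0.03, "wx": 0, "wy": 0, "wz": 0},
    {"grip": 1, "tx": 0, "ty": 0, "tz": 0.03, "wx": 0, "wy": 0, "wz": 0},
    {"grip": 1, "tx": 0, "ty": 0, "tz": 0.03, "wx": 0, "wy": 0, "wz": 0},
    {"grip": 1, "tx": 0, "ty": 0, "tz": 0, "wx": 0, "wy": 0, "wz": 0},
  ],
)

```text
t: 18.98
position: [437.1, 16.8, 155.6]
tool_rot: [3.117, 0.39, 0.013]
force: [0.8, 0.6, -1.2]
gripper_width: 12.7
```

```bash
python3 - <<'E'
from h import *
where(); held(grab("wrist"))
E
```

```text
t19.0 [437.1  16.8 155.6] th 0.249 tz [ 0.008  0.    -1.   ] q6 1.36 w 12.7 F [ 0.8  0.6 -1.2]
y, top z, x, n: [(-76, -23.8, 0.0, 288), (-68, -24.1, -0.0, 1092), (-60, -22.9, -0.1, 747), (-52, -21.6, -0.0, 699), (-44, -21.7, 0.1, 679), (-36, -21.6, -0.0, 641), (-28, -21.6, -0.2, 611), (-20, -21.6, 0.1, 584)] min y -74.3
```

Request:
step_arm(
  newtons=100,
  series=[
    {"grip": 1, "tx": 0.0158, "ty": -0.0018, "tz": 0, "wx": 0, "wy": 0, "wz": 0.12},
    {"grip": 1, "tx": 0.0158, "ty": -0.0018, "tz": 0, "wx": 0, "wy": 0, "wz": 0.12},
    {"grip": 1, "tx": 0.0158, "ty": -0.0018, "tz": 0, "wx": 0, "wy": 0, "wz": 0.12},
    {"grip": 1, "tx": 0.0158, "ty": -0.0018, "tz": 0, "wx": 0, "wy": 0, "wz": 0.12},
    {"grip": 1, "tx": 0.0158, "ty": -0.0018, "tz": 0, "wx": 0, "wy": 0, "wz": 0.12},
    {"grip": 1, "tx": 0.0158, "ty": -0.0018, "tz": 0, "wx": 0, "wy": 0, "wz": 0.12},
    {"grip": 1, "tx": 0.0158, "ty": -0.0018, "tz": 0, "wx": 0, "wy": 0, "wz": 0.12},
    {"grip": 1, "tx": 0.0158, "ty": -0.0018, "tz": 0, "wx": 0, "wy": 0, "wz": 0.12},
    {"grip": 1, "tx": 0.0158, "ty": -0.0018, "tz": 0, "wx": 0, "wy": 0, "wz": 0.12},
    {"grip": 1, "tx": 0.0158, "ty": -0.0018, "tz": 0, "wx": 0, "wy": 0, "wz": 0.12},
    {"grip": 1, "tx": 0.0158, "ty": -0.0018, "tz": 0, "wx": 0, "wy": 0, "wz": 0.12},
    {"grip": 1, "tx": 0.0158, "ty": -0.0018, "tz": 0, "wx": 0, "wy": 0, "wz": 0.12},
  ],
)

```text
t: 20.03
position: [624.9, -5.0, 148.0]
tool_rot: [-2.078, -2.354, 0.002]
force: [-0.4, -0.7, -1.1]
gripper_width: 12.4
```

Request:
step_arm(
  series=[
    {"grip": 1, "tx": 0, "ty": 0, "tz": 0, "wx": 0, "wy": 0, "wz": 0},
    {"grip": 1, "tx": 0, "ty": 0, "tz": -0.025, "wx": 0, "wy": 0, "wz": 0},
    {"grip": 1, "tx": 0, "ty": 0, "tz": -0.025, "wx": 0, "wy": 0, "wz": 0},
    {"grip": 1, "tx": 0, "ty": 0, "tz": -0.025, "wx": 0, "wy": 0, "wz": 0},
    {"grip": 1, "tx": 0, "ty": 0, "tz": -0.012, "wx": 0, "wy": 0, "wz": 0},
    {"grip": 1, "tx": 0, "ty": 0, "tz": 0, "wx": 0, "wy": 0, "wz": 0},
    {"grip": 1, "tx": 0, "ty": 0, "tz": 0, "wx": 0, "wy": 0, "wz": 0},
    {"grip": 1, "tx": 0, "ty": 0, "tz": 0, "wx": 0, "wy": 0, "wz": 0},
  ],
)

```text
t: 20.7
position: [625.2, -4.9, 63.9]
tool_rot: [2.086, 2.347, 0.002]
force: [1.0, -0.2, -0.1]
gripper_width: 12.3
```

```bash
python3 - <<'E'
from h import *
where(); f=grab("wrist"); held(f)
P,H,rx,ry=railfit(f)
for yy in(-97.5,-35.5,29.5,94):
  for s in(-1,1):
    k=(H>39)&(H<48)&(abs(ry-yy)<16)&(abs(rx-45*s)<12); print("jaw",yy,s,k.sum(),ry[k].mean().round(1) if k.any() else '')
E
```

```text
t20.7 [625.2  -4.9  63.9] th 1.688 tz [ 0.002 -0.    -1.   ] q6 -0.13 w 12.3 F [ 1.  -0.2 -0.1]
y, top z, x, n: [(-76, -20.7, -0.1, 396), (-68, -20.9, -0.1, 1101), (-60, -19.0, -0.1, 726), (-52, -18.3, -0.2, 750), (-44, -18.4, -0.0, 811), (-36, -18.4, 0.0, 696), (-28, -18.5, -0.0, 605), (-20, -18.4, 0.1, 574)] min y -75.0
jaw -97.5 -1 686 -99.3
jaw -97.5 1 0 
jaw -35.5 -1 284 -37.0
jaw -35.5 1 0 
jaw 29.5 -1 661 28.6
jaw 29.5 1 0 
jaw 94 -1 1552 93.5
jaw 94 1 1015 93.0
```

Request:
step_arm(
  series=[
    {"grip": 1, "tx": 0, "ty": 0, "tz": -0.012, "wx": 0, "wy": 0, "wz": 0},
    {"grip": 1, "tx": 0, "ty": 0, "tz": -0.01, "wx": 0, "wy": 0, "wz": 0},
    {"grip": 1, "tx": 0, "ty": 0, "tz": -0.005, "wx": 0, "wy": 0, "wz": 0},
    {"grip": 1, "tx": 0, "ty": 0, "tz": -0.005, "wx": 0, "wy": 0, "wz": 0},
    {"grip": 1, "tx": 0, "ty": 0, "tz": -0.004, "wx": 0, "wy": 0, "wz": 0},
    {"grip": 1, "tx": 0, "ty": 0, "tz": -0.003, "wx": 0, "wy": 0, "wz": 0},
    {"grip": 1, "tx": 0, "ty": 0, "tz": 0, "wx": 0, "wy": 0, "wz": 0},
  ],
)

```text
t: 21.33
position: [624.9, -5.3, 24.5]
tool_rot: [2.086, 2.347, 0.001]
force: [-2.9, -2.7, 11.5]
gripper_width: 12.3
```

Request:
step_arm(
  series=[
    {"grip": 1, "tx": 0, "ty": 0, "tz": -0.003, "wx": 0, "wy": 0, "wz": 0},
    {"grip": 1, "tx": 0, "ty": 0, "tz": 0, "wx": 0, "wy": 0, "wz": 0},
    {"grip": 0.3, "tx": 0, "ty": 0, "tz": 0, "wx": 0, "wy": 0, "wz": 0},
    {"grip": 0.3, "tx": 0, "ty": 0, "tz": 0, "wx": 0, "wy": 0, "wz": 0},
    {"grip": 0.3, "tx": 0, "ty": 0, "tz": 0.01, "wx": 0, "wy": 0, "wz": 0},
    {"grip": 0.3, "tx": 0, "ty": 0, "tz": 0.03, "wx": 0, "wy": 0, "wz": 0},
    {"grip": 0.3, "tx": 0, "ty": 0, "tz": 0.035, "wx": 0, "wy": 0, "wz": 0},
    {"grip": 0.3, "tx": 0, "ty": 0, "tz": 0.035, "wx": 0, "wy": 0, "wz": 0},
    {"grip": 0.3, "tx": 0, "ty": 0, "tz": 0.035, "wx": 0, "wy": 0, "wz": 0},
    {"grip": 0.3, "tx": 0, "ty": 0, "tz": 0, "wx": 0, "wy": 0, "wz": 0},
    {"grip": 0.3, "tx": 0, "ty": 0, "tz": 0, "wx": 0, "wy": 0, "wz": 0},
  ],
)

```text
t: 22.25
position: [625.7, -4.9, 167.8]
tool_rot: [2.084, 2.347, 0.004]
force: [0.3, 1.1, -1.0]
gripper_width: 29.9
```

```bash
cat >> h.py <<'E'
def seat(f,y0):
    P,H,rx,ry=railfit(f)
    for x in (-76,-68,-28,-15,0,15,28,68,76):
        q=(abs(rx-x)<4)&(abs(ry-y0)<12)&(H>25)&(H<75)
        if q.sum()>5: print(x,"top",np.percentile(H[q],85).round(1),"ry",ry[q].mean().round(1))
E
python3 - <<'E'
from h import *
where(); f=grab("wrist"); seat(f,-35); print('A'); seat(f,94)
f=grab("top"); tubes(f,dict(C=(447,-255,110))); save("top2",f["frame"])
E
```

```text
t22.2 [625.7  -4.9 167.8] th 1.689 tz [ 0.004  0.    -1.   ] q6 -0.13 w 29.9 F [ 0.3  1.1 -1. ]
-76 top 45.1 ry -34.9
-68 top 45.9 ry -34.7
-28 top 43.3 ry -34.6
-15 top 43.1 ry -34.8
0 top 43.3 ry -35.1
15 top 43.2 ry -35.1
28 top 43.4 ry -35.1
68 top 45.6 ry -34.9
76 top 45.3 ry -34.9
A
-76 top 39.4 ry 94.8
-68 top 47.1 ry 91.6
-28 top 43.0 ry 92.1
-15 top 43.1 ry 92.2
0 top 43.1 ry 92.0
15 top 43.1 ry 91.6
28 top 42.9 ry 91.6
68 top 46.3 ry 91.3
76 top 47.2 ry 90.9
C 353 [ 446.8 -256.4] [150.1  20.2] axis 16.8 zmed 16.9 mean [ 445.7 -255.7]
```

B and A are both level at the same seated height. Next is C.

Request:
step_arm(
  newtons=80,
  series=[
    {"grip": 0.1, "tx": -0.0148, "ty": -0.0209, "tz": 0, "wx": 0, "wy": 0, "wz": 0.0142},
    {"grip": 0.1, "tx": -0.0148, "ty": -0.0209, "tz": 0, "wx": 0, "wy": 0, "wz": 0.0142},
    {"grip": 0.1, "tx": -0.0148, "ty": -0.0209, "tz": 0, "wx": 0, "wy": 0, "wz": 0.0142},
    {"grip": 0.1, "tx": -0.0148, "ty": -0.0209, "tz": 0, "wx": 0, "wy": 0, "wz": 0.0142},
    {"grip": 0.1, "tx": -0.0148, "ty": -0.0209, "tz": 0, "wx": 0, "wy": 0, "wz": 0.0142},
    {"grip": 0.1, "tx": -0.0148, "ty": -0.0209, "tz": 0, "wx": 0, "wy": 0, "wz": 0.0142},
    {"grip": 0.1, "tx": -0.0148, "ty": -0.0209, "tz": 0, "wx": 0, "wy": 0, "wz": 0.0142},
    {"grip": 0.1, "tx": -0.0148, "ty": -0.0209, "tz": 0, "wx": 0, "wy": 0, "wz": 0.0142},
    {"grip": 0.1, "tx": -0.0148, "ty": -0.0209, "tz": 0, "wx": 0, "wy": 0, "wz": 0.0142},
    {"grip": 0.1, "tx": -0.0148, "ty": -0.0209, "tz": 0, "wx": 0, "wy": 0, "wz": 0.0142},
    {"grip": 0.1, "tx": -0.0148, "ty": -0.0209, "tz": 0, "wx": 0, "wy": 0, "wz": 0.0142},
    {"grip": 0.1, "tx": -0.0148, "ty": -0.0209, "tz": 0, "wx": 0, "wy": 0, "wz": 0.0142},
  ],
)

```text
t: 23.35
position: [445.5, -256.2, 163.4]
tool_rot: [-1.876, -2.516, 0.001]
force: [0.6, 0.2, -0.7]
gripper_width: 38.4
```

Request:
step_arm(
  series=[
    {"grip": 0.1, "tx": 0, "ty": 0, "tz": 0, "wx": 0, "wy": 0, "wz": 0},
    {"grip": 0.1, "tx": 0, "ty": 0, "tz": 0, "wx": 0, "wy": 0, "wz": 0},
  ],
)

```text
t: 23.52
position: [445.9, -256.1, 163.8]
tool_rot: [-1.88, -2.514, 0.0]
force: [0.1, -0.0, -0.1]
gripper_width: 38.5
```

```bash
python3 - <<'E'
from h import *
where(); tubes(grab("wrist"),dict(C=(447,-255,110)))
E
```

```text
t23.5 [ 445.9 -256.1  163.8] th 1.857 tz [-0.002  0.001 -1.   ] q6 -0.81 w 38.5 F [ 0.1 -0.  -0.1]
C 2573 [ 447.8 -258.6] [149.6  19. ] axis 16.1 zmed 18.5 mean [ 443.1 -259.8]
```

Request:
step_arm(
  series=[
    {"grip": 0.1, "tx": 0.002, "ty": -0.0015, "tz": -0.028, "wx": 0, "wy": 0, "wz": 0},
    {"grip": 0.1, "tx": 0, "ty": 0, "tz": -0.028, "wx": 0, "wy": 0, "wz": 0},
    {"grip": 0.1, "tx": 0, "ty": 0, "tz": -0.028, "wx": 0, "wy": 0, "wz": 0},
    {"grip": 0.1, "tx": 0, "ty": 0, "tz": -0.028, "wx": 0, "wy": 0, "wz": 0},
    {"grip": 0.1, "tx": 0, "ty": 0, "tz": -0.023, "wx": 0, "wy": 0, "wz": 0},
    {"grip": 0.1, "tx": 0, "ty": 0, "tz": -0.01, "wx": 0, "wy": 0, "wz": 0},
    {"grip": 0.1, "tx": 0, "ty": 0, "tz": -0.008, "wx": 0, "wy": 0, "wz": 0},
    {"grip": 0.1, "tx": 0, "ty": 0, "tz": 0, "wx": 0, "wy": 0, "wz": 0},
    {"grip": 0.1, "tx": 0, "ty": 0, "tz": 0, "wx": 0, "wy": 0, "wz": 0},
  ],
)

```text
t: 24.32
position: [449.6, -257.1, 13.0]
tool_rot: [1.878, 2.518, 0.0]
force: [0.5, 0.3, 0.7]
gripper_width: 38.3
```

Request:
step_arm(
  series=[
    {"grip": 0.1, "tx": 0, "ty": 0, "tz": -0.007, "wx": 0, "wy": 0, "wz": 0},
    {"grip": 0.1, "tx": 0, "ty": 0, "tz": -0.005, "wx": 0, "wy": 0, "wz": 0},
    {"grip": 1, "tx": 0, "ty": 0, "tz": 0, "wx": 0, "wy": 0, "wz": 0},
    {"grip": 1, "tx": 0, "ty": 0, "tz": 0, "wx": 0, "wy": 0, "wz": 0},
    {"grip": 1, "tx": 0, "ty": 0, "tz": 0, "wx": 0, "wy": 0, "wz": 0},
    {"grip": 1, "tx": 0, "ty": 0, "tz": 0, "wx": 0, "wy": 0, "wz": 0},
    {"grip": 1, "tx": 0, "ty": 0, "tz": 0, "wx": 0, "wy": 0, "wz": 0},
  ],
)

```text
t: 24.9
position: [449.2, -257.4, 0.7]
tool_rot: [1.879, 2.517, 0.0]
force: [-0.1, 1.1, 2.8]
gripper_width: 13.1
```

Request:
step_arm(
  series=[
    {"grip": 1, "tx": 0, "ty": 0, "tz": 0.01, "wx": 0, "wy": 0, "wz": 0},
    {"grip": 1, "tx": 0, "ty": 0, "tz": 0.02, "wx": 0, "wy": 0, "wz": 0},
    {"grip": 1, "tx": 0, "ty": 0, "tz": 0.03, "wx": 0, "wy": 0, "wz": 0},
    {"grip": 1, "tx": 0, "ty": 0, "tz": 0.03, "wx": 0, "wy": 0, "wz": 0},
    {"grip": 1, "tx": 0, "ty": 0, "tz": 0.03, "wx": 0, "wy": 0, "wz": 0},
    {"grip": 1, "tx": 0, "ty": 0, "tz": 0.03, "wx": 0, "wy": 0, "wz": 0},
    {"grip": 1, "tx": 0, "ty": 0, "tz": 0, "wx": 0, "wy": 0, "wz": 0},
  ],
)

```text
t: 25.48
position: [450.9, -258.3, 157.2]
tool_rot: [1.874, 2.511, 0.002]
force: [0.6, 0.1, 0.8]
gripper_width: 13.0
```

```bash
python3 - <<'E'
from h import *
where(); held(grab("wrist"))
E
```

```text
t25.5 [ 450.9 -258.3  157.2] th 1.859 tz [ 0.008 -0.004 -1.   ] q6 -0.81 w 13.0 F [0.6 0.1 0.8]
y, top z, x, n: [(-76, -23.9, 0.2, 598), (-68, -23.9, 0.3, 1020), (-60, -21.5, 0.1, 756), (-52, -21.7, 0.0, 714), (-44, -21.6, -0.1, 687), (-36, -21.7, -0.2, 651), (-28, -21.6, -0.0, 613), (-20, -21.6, -0.2, 586)] min y -76.3
```

Request:
step_arm(
  newtons=100,
  series=[
    {"grip": 1, "tx": 0.0153, "ty": 0.0157, "tz": 0, "wx": 0, "wy": 0, "wz": -0.0142},
    {"grip": 1, "tx": 0.0153, "ty": 0.0157, "tz": 0, "wx": 0, "wy": 0, "wz": -0.0142},
    {"grip": 1, "tx": 0.0153, "ty": 0.0157, "tz": 0, "wx": 0, "wy": 0, "wz": -0.0142},
    {"grip": 1, "tx": 0.0153, "ty": 0.0157, "tz": 0, "wx": 0, "wy": 0, "wz": -0.0142},
    {"grip": 1, "tx": 0.0153, "ty": 0.0157, "tz": 0, "wx": 0, "wy": 0, "wz": -0.0142},
    {"grip": 1, "tx": 0.0153, "ty": 0.0157, "tz": 0, "wx": 0, "wy": 0, "wz": -0.0142},
    {"grip": 1, "tx": 0.0153, "ty": 0.0157, "tz": 0, "wx": 0, "wy": 0, "wz": -0.0142},
    {"grip": 1, "tx": 0.0153, "ty": 0.0157, "tz": 0, "wx": 0, "wy": 0, "wz": -0.0142},
    {"grip": 1, "tx": 0.0153, "ty": 0.0157, "tz": 0, "wx": 0, "wy": 0, "wz": -0.0142},
    {"grip": 1, "tx": 0.0153, "ty": 0.0157, "tz": 0, "wx": 0, "wy": 0, "wz": -0.0142},
    {"grip": 1, "tx": 0.0153, "ty": 0.0157, "tz": 0, "wx": 0, "wy": 0, "wz": -0.0142},
    {"grip": 1, "tx": 0.0153, "ty": 0.0157, "tz": 0, "wx": 0, "wy": 0, "wz": -0.0142},
  ],
)

```text
t: 26.53
position: [632.8, -67.9, 149.2]
tool_rot: [-2.086, -2.347, 0.002]
force: [0.4, -0.0, -0.7]
gripper_width: 12.2
```

Request:
step_arm(
  series=[
    {"grip": 1, "tx": 0, "ty": 0, "tz": 0, "wx": 0, "wy": 0, "wz": 0},
    {"grip": 1, "tx": 0, "ty": 0, "tz": -0.025, "wx": 0, "wy": 0, "wz": 0},
    {"grip": 1, "tx": 0, "ty": 0, "tz": -0.025, "wx": 0, "wy": 0, "wz": 0},
    {"grip": 1, "tx": 0, "ty": 0, "tz": -0.025, "wx": 0, "wy": 0, "wz": 0},
    {"grip": 1, "tx": 0, "ty": 0, "tz": -0.012, "wx": 0, "wy": 0, "wz": 0},
    {"grip": 1, "tx": 0, "ty": 0, "tz": 0, "wx": 0, "wy": 0, "wz": 0},
    {"grip": 1, "tx": 0, "ty": 0, "tz": 0, "wx": 0, "wy": 0, "wz": 0},
    {"grip": 1, "tx": 0, "ty": 0, "tz": 0, "wx": 0, "wy": 0, "wz": 0},
  ],
)

```text
t: 27.2
position: [633.2, -69.1, 64.9]
tool_rot: [2.086, 2.348, 0.002]
force: [-1.1, -0.6, 0.3]
gripper_width: 12.1
```

```bash
python3 - <<'E'
from h import *
where(); f=grab("wrist"); held(f)
P,H,rx,ry=railfit(f)
for yy in(-35.5,29.5):
    k=(H>39)&(H<48)&(abs(ry-yy)<16)&(abs(rx+45)<12); print("jaw",yy,k.sum(),ry[k].mean().round(1) if k.any() else '')
E
```

```text
t27.2 [633.2 -69.1  64.9] th 1.689 tz [ 0.002 -0.    -1.   ] q6 -0.23 w 12.1 F [-1.1 -0.6  0.3]
y, top z, x, n: [(-76, -20.7, 0.4, 660), (-68, -20.7, 0.4, 1030), (-60, -18.3, 0.4, 757), (-52, -18.3, -0.1, 760), (-44, -18.2, -0.1, 807), (-36, -18.3, -0.0, 666), (-28, -18.2, 0.3, 608), (-20, -18.2, 0.2, 581)] min y -76.9
jaw -35.5 1657 -35.9
jaw 29.5 716 28.1
```

Request:
step_arm(
  series=[
    {"grip": 1, "tx": 0, "ty": 0, "tz": -0.012, "wx": 0, "wy": 0, "wz": 0},
    {"grip": 1, "tx": 0, "ty": 0, "tz": -0.01, "wx": 0, "wy": 0, "wz": 0},
    {"grip": 1, "tx": 0, "ty": 0, "tz": -0.005, "wx": 0, "wy": 0, "wz": 0},
    {"grip": 1, "tx": 0, "ty": 0, "tz": -0.005, "wx": 0, "wy": 0, "wz": 0},
    {"grip": 1, "tx": 0, "ty": 0, "tz": -0.004, "wx": 0, "wy": 0, "wz": 0},
    {"grip": 1, "tx": 0, "ty": 0, "tz": -0.004, "wx": 0, "wy": 0, "wz": 0},
    {"grip": 1, "tx": 0, "ty": 0, "tz": -0.003, "wx": 0, "wy": 0, "wz": 0},
    {"grip": 1, "tx": 0, "ty": 0, "tz": 0, "wx": 0, "wy": 0, "wz": 0},
  ],
)

```text
t: 27.92
position: [633.3, -69.5, 24.3]
tool_rot: [2.085, 2.345, 0.002]
force: [-11.8, -1.9, 31.0]
gripper_width: 12.1
```

Request:
step_arm(
  series=[
    {"grip": 0.3, "tx": 0, "ty": 0, "tz": 0, "wx": 0, "wy": 0, "wz": 0},
    {"grip": 0.3, "tx": 0, "ty": 0, "tz": 0, "wx": 0, "wy": 0, "wz": 0},
    {"grip": 0.3, "tx": 0, "ty": 0, "tz": 0.01, "wx": 0, "wy": 0, "wz": 0},
    {"grip": 0.3, "tx": 0, "ty": 0, "tz": 0.03, "wx": 0, "wy": 0, "wz": 0},
    {"grip": 0.3, "tx": 0, "ty": 0, "tz": 0.035, "wx": 0, "wy": 0, "wz": 0},
    {"grip": 0.3, "tx": 0, "ty": 0, "tz": 0.035, "wx": 0, "wy": 0, "wz": 0},
    {"grip": 0.3, "tx": 0, "ty": 0, "tz": 0.035, "wx": 0, "wy": 0, "wz": 0},
    {"grip": 0.3, "tx": 0, "ty": 0, "tz": 0, "wx": 0, "wy": 0, "wz": 0},
    {"grip": 0.3, "tx": 0, "ty": 0, "tz": 0, "wx": 0, "wy": 0, "wz": 0},
  ],
)

```text
t: 28.67
position: [633.7, -68.8, 167.7]
tool_rot: [2.084, 2.347, 0.004]
force: [0.6, -0.2, -1.0]
gripper_width: 29.7
```

```bash
python3 - <<'E'
from h import *
where(); f=grab("wrist"); seat(f,-99);print('B'); seat(f,-35); print('A'); seat(f,93)
save("w7",cv2.resize(f["frame"],None,fx=.9,fy=.9)); g=grab("top"); save("top3",g["frame"])
E
```

```text
t28.7 [633.7 -68.8 167.7] th 1.689 tz [ 0.004 -0.    -1.   ] q6 -0.23 w 29.7 F [ 0.6 -0.2 -1. ]
-76 top 45.4 ry -99.9
-68 top 45.5 ry -100.0
-28 top 43.1 ry -100.1
-15 top 43.1 ry -100.1
0 top 43.2 ry -99.6
15 top 43.2 ry -99.5
28 top 43.0 ry -99.6
68 top 45.8 ry -99.6
76 top 45.1 ry -99.5
B
-76 top 45.0 ry -36.8
-68 top 45.6 ry -36.6
-28 top 43.1 ry -36.1
-15 top 43.1 ry -36.1
0 top 43.1 ry -36.2
15 top 43.1 ry -36.2
28 top 43.2 ry -36.2
68 top 45.5 ry -31.0
76 top 45.6 ry -30.1
A
-76 top 39.2 ry 94.9
-68 top 46.8 ry 90.1
-28 top 42.9 ry 91.5
-15 top 42.9 ry 90.8
0 top 42.8 ry 90.9
15 top 42.7 ry 90.7
28 top 42.7 ry 90.5
68 top 46.3 ry 89.7
76 top 47.2 ry 88.6
```

View pics/w7.png

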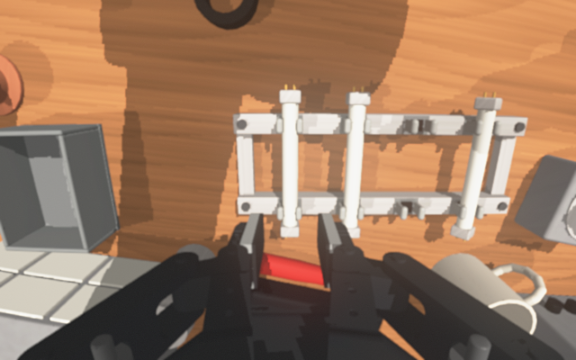

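All three new tubes sit level at the same height, at (290,160), (356,160) and (480,165). I'll go to the knob and check A's position along the rail from there.

Request:
step_arm(
  newtons=60,
  series=[
    {"grip": -0.3, "tx": 0, "ty": 0.028, "tz": 0.01, "wx": 0, "wy": 0, "wz": 0.0693},
    {"grip": -0.3, "tx": 0, "ty": 0.028, "tz": 0.01, "wx": 0, "wy": 0, "wz": 0.0693},
    {"grip": -0.3, "tx": 0, "ty": 0.028, "tz": 0.01, "wx": 0, "wy": 0, "wz": 0.0693},
    {"grip": -0.3, "tx": 0, "ty": 0.028, "tz": 0.01, "wx": 0, "wy": 0, "wz": 0.0693},
    {"grip": -0.3, "tx": 0, "ty": 0.028, "tz": 0, "wx": 0, "wy": 0, "wz": 0.0693},
    {"grip": -0.3, "tx": 0, "ty": 0.028, "tz": 0, "wx": 0, "wy": 0, "wz": 0.0693},
    {"grip": -0.3, "tx": 0, "ty": 0.028, "tz": 0, "wx": 0, "wy": 0, "wz": 0.0693},
    {"grip": -0.3, "tx": 0, "ty": 0.028, "tz": 0, "wx": 0, "wy": 0, "wz": 0.0693},
    {"grip": -0.3, "tx": 0, "ty": 0.028, "tz": 0, "wx": 0, "wy": 0, "wz": 0.0693},
    {"grip": -0.3, "tx": 0, "ty": 0.028, "tz": 0, "wx": 0, "wy": 0, "wz": 0.0693},
    {"grip": -0.3, "tx": 0, "ty": 0.028, "tz": 0, "wx": 0, "wy": 0, "wz": 0.0693},
    {"grip": -0.3, "tx": 0, "ty": 0.027, "tz": 0, "wx": 0, "wy": 0, "wz": 0.0693},
  ],
)

```text
t: 29.77
position: [631.8, 267.5, 203.0]
tool_rot: [-0.954, -2.991, 0.003]
force: [-1.0, -0.3, -0.1]
gripper_width: 54.8
```

Request:
step_arm(
  series=[
    {"grip": -0.3, "tx": 0, "ty": 0, "tz": 0, "wx": 0, "wy": 0, "wz": 0},
    {"grip": -0.3, "tx": 0, "ty": 0, "tz": 0, "wx": 0, "wy": 0, "wz": 0},
  ],
)

```text
t: 29.93
position: [631.8, 267.3, 202.8]
tool_rot: [-0.956, -2.99, 0.004]
force: [0.1, -0.2, 0.3]
gripper_width: 55.5
```

```bash
python3 - <<'E'
from h import *
where(); f=grab("wrist"); P=cloud(f);H=P[...,2]
p=P[(np.hypot(P[...,0]-635,P[...,1]-267)<45)&(H>84)&(H<100)]
print(len(p),cv2.minAreaRect(p[:,:2].astype(np.float32)))
f=grab("top"); P,H,rx,ry=railfit(f); S=cv2.cvtColor(f["frame"],cv2.COLOR_RGB2HSV)
for n,y in (("A",96),("B",-33),("C",-98)):
    k=(abs(ry-y)<16)&(H>30)&(H<52)&(S[...,1]<70); e=k&(abs(rx)>58)
    m=k&(abs(rx)<30)
    print(n,k.sum(),"x ends",np.percentile(rx[e],[1,99]).round(1),"slope",np.polyfit(rx[m],ry[m],1).round(3), "top",np.percentile(H[m],85).round(1))
tubes(f,dict(spent=(431,370,60)))
E
```

```text
t29.9 [631.8 267.3 202.8] th 2.522 tz [-0.003 -0.001 -1.   ] q6 -0.55 w 55.5 F [ 0.1 -0.2  0.3]
1099 ((636.3626098632812, 266.26519775390625), (58.805419921875, 13.915672302246094), 54.081443786621094)
A 480 x ends [-71.6 195.5] slope [-1.5000e-02  9.5959e+01] top 42.3
B 743 x ends [-73.9 258.3] slope [ 5.000e-03 -3.256e+01] top 42.6
C 760 x ends [-75.  243.8] slope [ 3.0000e-03 -9.7189e+01] top 42.7
spent none
```

All tubes are in tolerance. A is shifted only about 3 mm along its axis, with a slope of 0.015 rad. Now turn the switch on.

Request:
step_arm(
  newtons=60,
  series=[
    {"grip": -0.3, "tx": 0.0045, "ty": -0.001, "tz": -0.022, "wx": 0, "wy": 0, "wz": 0},
    {"grip": -0.3, "tx": 0, "ty": 0, "tz": -0.022, "wx": 0, "wy": 0, "wz": 0},
    {"grip": -0.3, "tx": 0, "ty": 0, "tz": -0.022, "wx": 0, "wy": 0, "wz": 0},
    {"grip": -0.3, "tx": 0, "ty": 0, "tz": -0.022, "wx": 0, "wy": 0, "wz": 0},
    {"grip": -0.3, "tx": 0, "ty": 0, "tz": -0.022, "wx": 0, "wy": 0, "wz": 0},
    {"grip": -0.3, "tx": 0, "ty": 0, "tz": -0.022, "wx": 0, "wy": 0, "wz": 0},
    {"grip": -0.3, "tx": 0, "ty": 0, "tz": 0, "wx": 0, "wy": 0, "wz": 0},
    {"grip": 1, "tx": 0, "ty": 0, "tz": 0, "wx": 0, "wy": 0, "wz": 0},
    {"grip": 1, "tx": 0, "ty": 0, "tz": 0, "wx": 0, "wy": 0, "wz": 0},
    {"grip": 1, "tx": 0, "ty": 0, "tz": 0, "wx": 0, "wy": 0, "wz": 0},
    {"grip": 1, "tx": 0, "ty": 0, "tz": 0, "wx": 0, "wy": 0, "wz": 0},
    {"grip": 1, "tx": 0, "ty": 0, "tz": 0, "wx": 0, "wy": 0, "wz": 0},
  ],
)

```text
t: 31.03
position: [637.0, 266.0, 75.8]
tool_rot: [0.959, 2.991, 0.004]
force: [-6.5, 1.9, 5.9]
gripper_width: 12.3
```

Request:
step_arm(
  series=[
    {"grip": 1, "tx": 0, "ty": 0, "tz": 0, "wx": 0, "wy": 0, "wz": -0.09},
    {"grip": 1, "tx": 0, "ty": 0, "tz": 0, "wx": 0, "wy": 0, "wz": -0.09},
    {"grip": 1, "tx": 0, "ty": 0, "tz": 0, "wx": 0, "wy": 0, "wz": -0.09},
    {"grip": 1, "tx": 0, "ty": 0, "tz": 0, "wx": 0, "wy": 0, "wz": -0.09},
    {"grip": 1, "tx": 0, "ty": 0, "tz": 0, "wx": 0, "wy": 0, "wz": -0.09},
    {"grip": 1, "tx": 0, "ty": 0, "tz": 0, "wx": 0, "wy": 0, "wz": -0.09},
    {"grip": 1, "tx": 0, "ty": 0, "tz": 0, "wx": 0, "wy": 0, "wz": -0.09},
    {"grip": 1, "tx": 0, "ty": 0, "tz": 0, "wx": 0, "wy": 0, "wz": -0.09},
    {"grip": 1, "tx": 0, "ty": 0, "tz": 0, "wx": 0, "wy": 0, "wz": -0.09},
    {"grip": 1, "tx": 0, "ty": 0, "tz": 0, "wx": 0, "wy": 0, "wz": -0.09},
    {"grip": 1, "tx": 0, "ty": 0, "tz": 0, "wx": 0, "wy": 0, "wz": -0.09},
    {"grip": 1, "tx": 0, "ty": 0, "tz": 0, "wx": 0, "wy": 0, "wz": -0.06},
  ],
)

```text
t: 32.03
position: [636.5, 266.5, 75.8]
tool_rot: [-2.333, -2.102, -0.003]
force: [-7.6, 5.1, 6.4]
gripper_width: 12.5
```

Request:
step_arm(
  series=[
    {"grip": -0.3, "tx": 0, "ty": 0, "tz": 0, "wx": 0, "wy": 0, "wz": 0},
    {"grip": -0.3, "tx": 0, "ty": 0, "tz": 0, "wx": 0, "wy": 0, "wz": 0},
    {"grip": -0.3, "tx": 0, "ty": 0, "tz": 0, "wx": 0, "wy": 0, "wz": 0},
    {"grip": -0.3, "tx": 0, "ty": 0, "tz": 0, "wx": 0, "wy": 0, "wz": 0},
    {"grip": -0.3, "tx": 0, "ty": 0, "tz": 0.025, "wx": 0, "wy": 0, "wz": 0},
    {"grip": -0.3, "tx": 0, "ty": 0, "tz": 0.03, "wx": 0, "wy": 0, "wz": 0},
    {"grip": -0.3, "tx": 0, "ty": 0, "tz": 0.03, "wx": 0, "wy": 0, "wz": 0},
    {"grip": -0.3, "tx": 0, "ty": 0, "tz": 0.03, "wx": 0, "wy": 0, "wz": 0},
    {"grip": -0.3, "tx": 0, "ty": 0, "tz": 0.03, "wx": 0, "wy": 0, "wz": 0},
    {"grip": -0.3, "tx": 0, "ty": 0, "tz": 0, "wx": 0, "wy": 0, "wz": 0},
    {"grip": -0.3, "tx": 0, "ty": 0, "tz": 0, "wx": 0, "wy": 0, "wz": 0},
  ],
)

```text
t: 32.95
position: [638.1, 265.3, 220.6]
tool_rot: [2.329, 2.107, 0.006]
force: [0.6, 0.1, -0.2]
gripper_width: 55.2
```

```bash
python3 - <<'E'
from h import *
where(); f=grab("wrist"); P=cloud(f);H=P[...,2]
p=P[(np.hypot(P[...,0]-635,P[...,1]-267)<45)&(H>84)&(H<100)]
print(len(p),cv2.minAreaRect(p[:,:2].astype(np.float32)))
f=grab("top"); save("top4",f["frame"])
E
```

```text
t33.0 [638.1 265.3 220.6] th 1.471 tz [ 0.004  0.001 -1.   ] q6 0.49 w 55.2 F [ 0.6  0.1 -0.2]
1011 ((636.5867309570312, 266.55682373046875), (14.00953197479248, 59.48987579345703), 84.0147933959961)
```

View pics/top4.png

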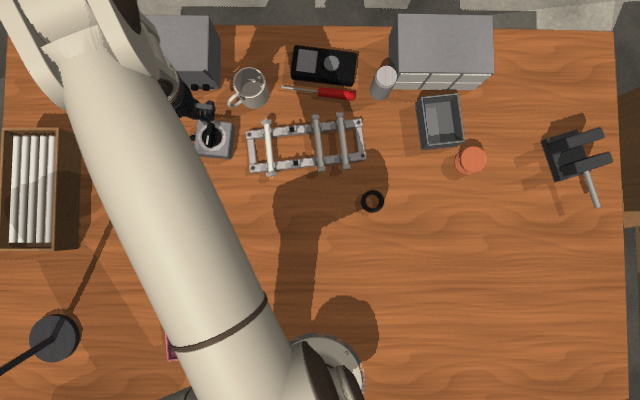

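The top view shows three tubes in the rail at (268,148), (318,142) and (343,140), none left on the bench, and the bystanders in place. The knob is back at its starting angle, so it's on, and the robot is clear. Handing in.

```bash
python3 -c "
from rig import env
print(env.finish_job())"
```

```text
the job is handed in; nothing more can be done
None
```

The job is done and handed in at about 33 s of the 210 s allowed; no verdict was reported.

- **Switch:** I turned it off first (60.1° measured). After the tubes were done I turned it back on, and the bar read within 0.3° of its starting angle.
- **Spent tube:** there was one. I pulled it from the rail and dropped it about 15 mm into the grey tray. The wrist picture showed it lying flat along the tray; in my last check the arm hid the tray, so that reading came back empty.
- **New tubes:** I found three and pressed all three home. The wrist camera read all their middles level at about 43 mm, and the top camera 42.3–42.7 mm; a tube snapped home should read 42 mm. Alignment with the rail was within 0.015 rad, and offsets along the tubes were about 3 mm or less.
- **One slip:** the first new tube slipped out of the fingers while I was pressing it. The shut fingers pushed it the rest of the way, and it checked as seated like the others.
- **Other things on the bench:** the tape, screwdriver and can looked unmoved in the last top picture, judged by eye.

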